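# Unpack long gauge blocks from a transit cradle

### The arm

A 6-joint arm with a two-finger parallel gripper is mounted at the origin on the work surface. World frame = base frame: x ahead of the robot, y to its left, z up, the work surface at z = 0. Lengths are in m, angles in rad, forces in N, time in s.
With the tool pointing down it reaches from about 0.35 to 0.85 m from the base axis. Payload 8.1 kg.
Tool frame: the origin (TCP) lies on the centre line of the jaws, within the pads' length; the fingertips stand r.finger_overhang ahead of it and the grasp point (between the pads) lies 5 mm behind it (r.finger_overhang is the distance from the TCP to the fingertips, in m); z points along the fingers, y is the line along which they close (so a half turn about z gives the same grasp; the last joint's range is limited). The gripper opens to 93 mm and grips with 3 to 60 N. Pads are 15 mm wide; open, the fingers measure 128 mm over their backs; the gripper's body (75 mm by 188 mm) begins 65 mm behind the grasp point.
Start: joints at [-1.427, 0.13, 1.488, -0, 1.523, -0.085], TCP at [0.136, -0.584, 0.199] pointing down, gripper open.
Joint ranges: [-2.96, 2.96], [-0.89, 2.26], [0.02, 2.5], [-1.34, 4.48], [0, 2.73], [-2.66, 2.66]. Speed limits (rad/s): [2.39, 2.39, 2.79, 3.14, 3.14, 3.14].

### API

Orientations are given as a 3x3 rotation matrix whose columns are the frame's x, y, z axes.
In Python, from plant import r gives the robot as it stands.
- The arm moves only by the shell command python3 -m jog 'ROWS' [FORCE]. ROWS is JSON, a list of rows, each a list of 7 numbers: the shift along the tool's x, y, z in cm, then the turn, a rotation vector about the tool's x, y, z in rad, then the opening, from 0 (shut) to 1 (fully open). In form: [[tx, ty, tz, rx, ry, rz, gripper], ...]. A call has 1 to 20 rows; each row is the pose to reach, as a shift and turn from the pose commanded when the call began, along the tool's axes at that moment; what a row does not reach only later rows make up. A row lasts 1/12 s, in which the tool goes at most 41.7 mm and 7.16 degrees, less where a joint would pass 70% of its speed; a pose out of reach is approached as far as the arm can. A call with a gripper value outside its range is refused whole. The fingers move at their own pace and stop on an object; FORCE is the grip in N (left out, the last holds). Time passes only in rows, so rows that repeat a pose let the fingers close. It gives the time, the measured TCP pose, the force, the opening and the grip force at its end, in the units of the state.
- r.get_obs(): the state, without advancing time (a new reading comes with each control period).
- r.read_camera(name): name is "side" or "top"; returns a dict with "image" (400x640x3 uint8, blue, green, red), "z_map" (400x640 float32, m along the optical axis (not along the pixel's ray), 0 where there is no reading), "vfov" (degrees; the focal length in pixels is half the picture's height over the tangent of half this angle, whatever the lens; pixels are square), "cx", "cy" (the principal point, pixels), "dist_coeffs" ([k1, k2, p1, p2, k3] as OpenCV has them; the pictures are not rectified), "rvec" (rotation vector, rad) and "tvec" (3), from world to camera coordinates, as OpenCV has them. Camera axes: x right, y down, z forward; pixel columns grow to the right and rows downward; lengths in m; the calibration is good to about 2 mm. A picture is of the moment at which its call begins.
- r.job_done(): hands the job in; it is judged then, once.
The state is a dict: "clock": time; "joints": joint angles; "qvel": joint speeds; "joint_torque": joint torques, N m; "eef_pos": TCP position; "tool_rot": TCP orientation; "wrist_force": force on the tool from outside, world axes, zero at the start; "wrist_torque": the same for the moment, N m; "width": opening from 0.0 (shut) to 1.0 (fully open); "grasp_force": force on a finger pad.
Only numpy, scipy, OpenCV 4.12 (cv2) and the standard library are available. Lean on these libraries where they do the work, as an engineer would, in place of code of your own. Each camera call takes 0.05 s, during which the arm holds its last target. There are 200 camera calls.

### The job

Unpack the ceramic gauge blocks that have come in: raise the cradle's clamp bar well up while they all still lie in place, slide each block out from beneath it and lay it flat across both cork ribs of the wooden tray, centred on them, square to them and side by side; then lower the bar again on the empty cradle. The blocks are brittle: grip them with less than 30 N, set them down without dropping them, and leave the other things on the bench alone.

Things in the scene. Friction and masses are not known exactly. Their poses are not given: they have to be found in the camera images.
- block100: white ceramic gauge block, a flat bar 100 (its x) x 35 (y) x 9 mm (z), about 189 g. Origin on the underside, middle of the short end that is under the rear rail at the start; the bar extends from there along its -x. Brittle: fails if it is gripped with more than 30 N or dropped from more than 10 mm. May be absent
- block100_mid (a point): the very centre of block100 (4.5 mm above its underside, 50 mm from either end), same axes as the block
- block125: white ceramic gauge block, a flat bar 125 (its x) x 35 (y) x 9 mm (z), about 236 g. Origin on the underside, middle of the short end that is under the rear rail at the start; the bar extends from there along its -x. Brittle: fails if it is gripped with more than 30 N or dropped from more than 10 mm. May be absent
- block125_mid (a point): the very centre of block125 (4.5 mm above its underside, 62.5 mm from either end), same axes as the block
- block150: white ceramic gauge block, a flat bar 150 (its x) x 35 (y) x 9 mm (z), about 284 g. Origin on the underside, middle of the short end that is under the rear rail at the start; the bar extends from there along its -x. Brittle: fails if it is gripped with more than 30 N or dropped from more than 10 mm. May be absent
- block150_mid (a point): the very centre of block150 (4.5 mm above its underside, 75 mm from either end), same axes as the block
- block175: white ceramic gauge block, a flat bar 175 (its x) x 35 (y) x 9 mm (z), about 331 g. Origin on the underside, middle of the short end that is under the rear rail at the start; the bar extends from there along its -x. Brittle: fails if it is gripped with more than 30 N or dropped from more than 10 mm. May be absent
- block175_mid (a point): the very centre of block175 (4.5 mm above its underside, 87.5 mm from either end), same axes as the block
- cradle: transit cradle, fixed: aluminium plate, x = -155 to 115, y = -150 to 150, 12 mm thick. Origin on the bench, x to its rear (away from the robot). Four black lands run along x to x = -155, 22 mm wide, at y = -105, -35, 35, 105, tops at z = 28 mm. At the start blocks lie along x, one to a land, overhanging it 6.5 mm each side; some lands may be empty
- rear_rail (a point): front edge of the cradle's fixed rear rail, middle of its top (x = 60, z = 49 mm in the cradle). Its lip covers the blocks' rear ends from x = 60 to the stop face at x = 90, 2 mm above them, so a block must be slid some 30 mm along the cradle's -x before it can be lifted; slid 70 mm it still lies on its land
- clamp_bar (a joint): steel clamp bar across the cradle on two arms hinged at the rear, in rad. 0 = clamped: its rubber strip rests on the blocks, the bar covering x = 27 to 43 mm of the cradle; grows as its front lifts up and back, to a stop at 1.4; lower stop -0.03 when no block is under it. Stiff friction hinge (0.35 N m, about 5 N at the handle): stays where left
- clamp_handle (a point): middle of the clamp bar's bow handle: a round rod 12 mm thick, 80 mm long, parallel to the hinge (cradle's y), with a foot at each end. Clamped, it is 110 mm in front of and 32 mm above the hinge axis (x = -10, z = 77 mm in the cradle), to be pinched from above; it moves on an arc about the hinge; fully raised it stands about 165 mm above the bench
- clamp_hinge (a point): point on the hinge axis of the clamp bar, midway between its arms, at x = 100, y = 0, z = 45 mm in the cradle; the axis is the cradle's y
- tray: loose wooden tray, 235 (x) x 340 (y) mm, 1.5 kg; origin under its centre. Floor 6 mm, walls 8 mm thick, 26 mm high. Two cork ribs along its y at x = -35 and 35 mm, 12 mm wide, tops at z = 20 mm: blocks go across both, along the tray's x, side by side; four fit 66 to 70 mm apart with finger room. May get knocked aside
- bottle: bystander, leave alone: solvent bottle, upright, 60 mm diameter, 150 mm tall; origin under its centre
- loupe: bystander, leave alone: black eyepiece loupe standing on the bench, 52 mm diameter, 38 mm tall; origin under its centre
- ring_gauge: bystander, leave alone: steel ring gauge lying flat, 72 mm outside and 40 mm inside diameter, 22 mm tall; origin under its centre
- brush: bystander, leave alone: dusting brush, 180 mm long, lying on the bench; origin near its middle
Not all that is in view belongs to the job. Leave any yellow look-alike of the block150 alone. What is shaped like the block100 but pink is not meant.

How it is judged:
On the way:
1. the clamp bar is raised well up (more than 1.05 rad) while every block is still in its place under the rear rail (its rear end beyond x = 70 mm in the cradle) (value of joint clamp_bar above 1.05 rad and x of each of block100, block125, block150, block175 in the frame of cradle above 0.07 m), for 0.2 s.
At the end, for the whole second after the job is handed in: Every block present lies at rest, flat on both cork ribs (centre within 18 mm of the tray's middle along its x and 142 mm along its y, at rib height, level within 0.06 rad, square within 0.2 rad); clamp bar down, below 0.08 rad (value of joint clamp_bar below 0.08 rad and x of block100_mid in the frame of tray between -0.018 and 0.018 m and y of block100_mid in the frame of tray between -0.142 and 0.142 m and z of block100_mid in the frame of tray between 0.0205 and 0.0285 m and angle between each of block100, block125, block150, block175's own z axis and vertical below 0.06 rad and angle between the x axis of each of block100, block125, block150, block175 and the x axis of tray, either way round below 0.2 rad and linear speed of each of block100, block125, block150, block175 below 0.03 m/s and x of block125_mid in the frame of tray between -0.018 and 0.018 m and y of block125_mid in the frame of tray between -0.142 and 0.142 m and z of block125_mid in the frame of tray between 0.0205 and 0.0285 m and x of block150_mid in the frame of tray between -0.018 and 0.018 m and y of block150_mid in the frame of tray between -0.142 and 0.142 m and z of block150_mid in the frame of tray between 0.0205 and 0.0285 m and x of block175_mid in the frame of tray between -0.018 and 0.018 m and y of block175_mid in the frame of tray between -0.142 and 0.142 m and z of block175_mid in the frame of tray between 0.0205 and 0.0285 m); the robot touches nothing.
It fails at once if the fingers grip a block with more than 30 N (both fingers' forces added pass 60 N) (contact force between any of block100, block125, block150, block175 and the fingers above 60 N).
It fails at once if a block is dropped (falls free faster than 0.45 m/s, that is more than about 10 mm) ((linear speed of block100 above 0.45 m/s and contact force between block100 and anything else below 0.02 N) or (linear speed of block125 above 0.45 m/s and contact force between block125 and anything else below 0.02 N) or (linear speed of block150 above 0.45 m/s and contact force between block150 and anything else below 0.02 N) or (linear speed of block175 above 0.45 m/s and contact force between block175 and anything else below 0.02 N)).
It fails at once if a bystander is pushed aside (more than 40 mm) (distance of any of bottle, loupe, ring_gauge, brush from where it was at the start of the episode above 0.04 m).
Of block100, block125, block150, block175 only 3 to 4 are there at a start; the rules pass over those that are not, and their reading is None.
At some moment in a run one of tray may be knocked a few centimetres aside while the robot is not near it.
It also fails if it takes over 210 s, if anything falls off the work surface, if the arm or the gripper's body presses on something with over 40 N, if the wrist force passes 120 N, or if a joint passes its speed limit or range.

## Working session

There is one attempt and no reset: what is moved stays moved. The work goes in short steps, Python scripts to look and compute and a shell command to move; the robot and the scene stay as the last step left them, time stands still between calls to the robot, and variables do not carry over. Pictures are saved under pics/ and viewed, at most 16 in all, crops included, and the job is handed in when it is done.

```bash
ls; mkdir -p pics; cat > h.py <<'E'
import numpy as np,cv2
from plant import r
def cam(n):
    c=r.read_camera(n);im=c["image"];f=im.shape[0]/2/np.tan(np.radians(c["vfov"])/2)
    c["K"]=np.array([[f,0,c["cx"]],[0,f,c["cy"]],[0,0,1]]);c["d"]=np.array(c["dist_coeffs"],float)
    c["R"]=cv2.Rodrigues(np.array(c["rvec"],float))[0];c["t"]=np.array(c["tvec"],float).ravel();return c
def ray(c,uv):
    p=cv2.undistortPoints(np.array(uv,float).reshape(-1,1,2),c["K"],c["d"]).reshape(-1,2)
    d=np.c_[p,np.ones(len(p))]@c["R"];return -c["R"].T@c["t"],d
def onz(c,uv,z):
    o,d=ray(c,uv);return o+d*((z-o[2])/d[:,2])[:,None]
def cloud(c):
    h,w=c["z_map"].shape;u,v=np.meshgrid(np.arange(w),np.arange(h))
    p=cv2.undistortPoints(np.stack([u,v],-1).reshape(-1,1,2).astype(float),c["K"],c["d"]).reshape(-1,2)
    z=c["z_map"].reshape(-1,1);P=(np.c_[p,np.ones(len(p))]*z-c["t"])@c["R"];P[z[:,0]==0]=np.nan
    return P.reshape(h,w,3)
E
python3 - <<'E'
from h import *
for n in("top","side"):
    c=cam(n);cv2.imwrite(f"pics/{n}0.png",c["image"]);print(n,-c["R"].T@c["t"],c["K"][0,0],c["d"])
o=r.get_obs();print(o["tool_rot"],o["eef_pos"],r.finger_overhang,o["wrist_force"],o["clock"])
E
```

```text
pics
top [0.34205185 0.03960207 1.27430414] 416.71113383728414 [-0.04646776  0.          0.          0.          0.        ]
side [0.11663893 1.32590408 0.82581519] 453.65587919104286 [0.02899825 0.         0.         0.         0.        ]
[[ 9.73944221e-01  2.26787559e-01 -2.41674297e-04]
 [ 2.26787652e-01 -9.73942915e-01  1.59954587e-03]
 [ 1.27380134e-04 -1.61267720e-03 -9.99998692e-01]] [ 0.13600594 -0.58383658  0.19831777] 0.014 [-0.12710571 -0.40226165 -0.63432411] 0.1
```

View pics/top0.png

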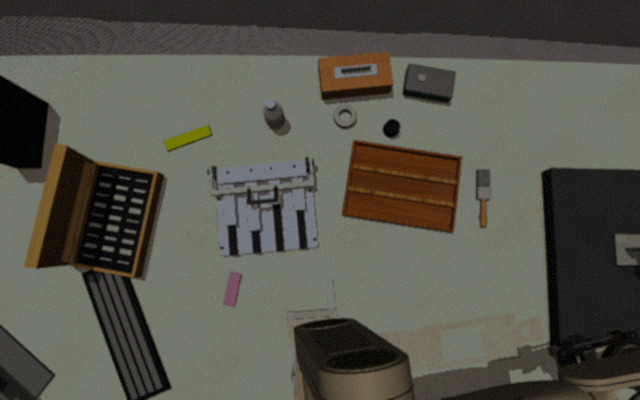

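View pics/side0.png

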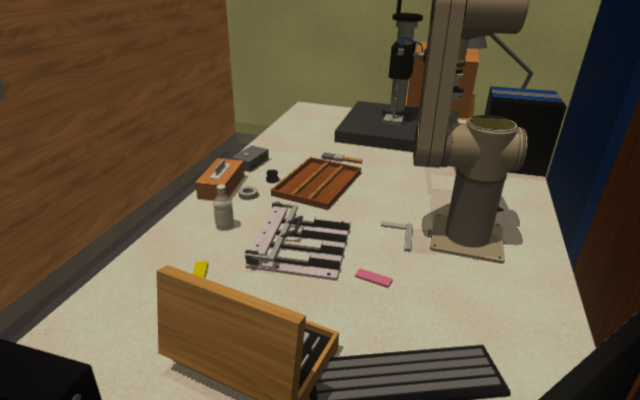

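The top view has the cradle around px (265,210), its handle at (263,195), and the tray at (403,186). The pink and yellow decoys are at (232,288) and (187,138). Next I'll zoom in on the cradle and tray.

```bash
python3 - <<'E'
from h import *
c=cam("top");P=cloud(c);im=c["image"]
cv2.imwrite("pics/crop0.png",cv2.convertScaleAbs(cv2.resize(im[130:270,195:335],None,fx=4.2,fy=4.2,interpolation=cv2.INTER_CUBIC),alpha=1.3))
hsv=cv2.cvtColor(im,cv2.COLOR_BGR2HSV)
# tray by colour
m=((hsv[...,0]<14)&(hsv[...,1]>120)).astype(np.uint8);m[:,:330]=0;m[:130]=0;m[240:]=0;m[:,475:]=0
m=cv2.morphologyEx(m,cv2.MORPH_CLOSE,np.ones((9,9)))
k=max(cv2.findContours(m,0,1)[0],key=cv2.contourArea);w=onz(c,k[:,0],.026)[:,:2].astype(np.float32)
print("tray",cv2.minAreaRect(w))
# height map stats in the cradle
for v in range(155,258,6):print(v,[int(1000*P[v,u,2]) for u in range(206,324,6)])
print(onz(c,[[219,255],[318,248],[210,167],[314,160],[263,195]],.012).round(3))
E
```

```text
tray ((0.5687005519866943, -0.20819726586341858), (0.33764609694480896, 0.23535996675491333), 82.01024627685547)
155 [2, 0, 2, -1, 0, -2, -2, 0, -5, 0, -1, 1, 1, -1, 5, 2, -3, 3, 1, 0]
161 [0, -4, 2, -4, 0, 0, 3, 2, 1, 5, -4, 1, 3, 2, -4, 51, 47, 55, -1, -1]
167 [1, 56, 0, 1, 52, 50, 48, 46, 50, 47, 45, 48, 53, 48, 49, 48, 49, 56, 1, -1]
173 [0, 60, 52, 47, 48, 46, 47, 43, 46, 47, 48, 46, 50, 49, 50, 44, 45, 14, -2, 0]
179 [2, 43, 53, 48, 45, 41, 49, 48, 55, 49, 47, 40, 37, 10, 11, 39, 37, 10, 4, -2]
185 [-1, 50, 14, 36, 31, 13, 12, 32, 36, 13, 53, 55, 51, 54, 50, 52, 53, 52, 0, -1]Traceback (most recent call last):
  File "<stdin>", line 11, in <module>
ValueError: cannot convert float NaN to integer
```

View pics/crop0.png

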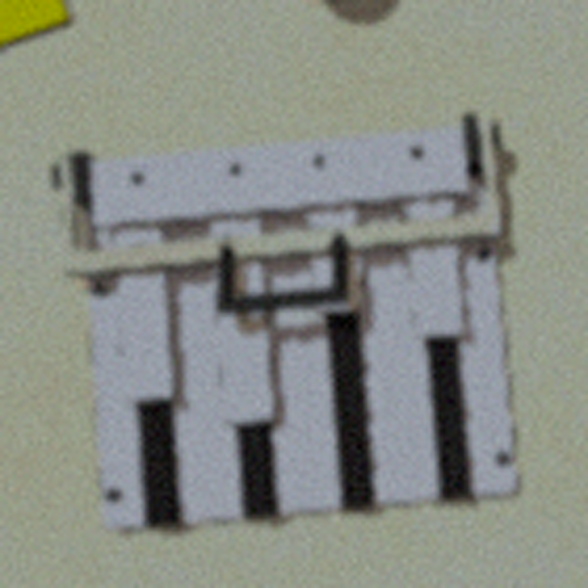

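All four blocks are there. Going by the visible land lengths, they are, from the left (+y), 150, 175, 100 and 125. The handle is at crop (285,300), which is px (263,201).

```bash
python3 - <<'E'
from h import *
c=cam("top");im=c["image"];g=im.max(2)
s=lambda p:np.array(p)/4.2+[195,130]-.4
m=(g<70).astype(np.uint8);M=np.zeros_like(m);M[200:258,222:312]=1;m*=M
n,l,st,ce=cv2.connectedComponentsWithStats(m)
L=[]
for i in range(1,n):
    if st[i,4]<40:continue
    yx=np.argwhere(l==i)[:,::-1];w=onz(c,yx,.028)[:,:2]
    print(st[i],w.mean(0).round(4),w[:,0].min().round(4),w[:,0].max().round(4),cv2.minAreaRect(w.astype(np.float32)))
print("corners",onz(c,[s((105,530)),s((518,492))],.012).round(4))
print("landfront",onz(c,[s((162,525)),s((260,516)),s((358,507)),s((456,497))],.028).round(4))
print("blockfront",onz(c,[s((139,401)),s((238,423)),s((327,315)),s((430,338))],.037).round(4))
print("handle",onz(c,[s((230,303)),s((285,300)),s((345,294))],.083).round(4))
t=np.radians(82.01-90);print("tray yaw",t)
P=cloud(c)
q=P[186:232,212:322].reshape(-1,3);h=q[(q[:,2]>.07)];print("high",h.round(3)[:40].tolist())
E
```

```text
[247 200  31   7 112] [0.511  0.2247] 0.4976 0.5167 ((0.5068861246109009, 0.21716009080410004), (0.01829644665122032, 0.09098406881093979), 0.8988995552062988)
[272 203  12  49 385] [0.4359 0.1663] 0.3635 0.5078 ((0.434938907623291, 0.16753284633159637), (0.14427267014980316, 0.028100185096263885), 4.7566447257995605)
[297 210  11  40 288] [0.4296 0.0956] 0.3707 0.4876 ((0.42943209409713745, 0.09543595463037491), (0.11832065880298615, 0.022089043632149696), 6.198965549468994)
[228 222  11  34 261] [0.3945 0.301 ] 0.3492 0.4481 ((0.397836297750473, 0.3009489178657532), (0.0986780971288681, 0.028414327651262283), 4.145994186401367)
[251 229  11  25 191] [0.3911 0.2308] 0.3564 0.4282 ((0.39204350113868713, 0.23109278082847595), (0.07153816521167755, 0.030026650056242943), 1.9300035238265991)
corners [[0.3463 0.3421 0.012 ]
 [0.3786 0.0459 0.012 ]]
landfront [[0.3506 0.2978 0.028 ]
 [0.3582 0.2283 0.028 ]
 [0.3657 0.159  0.028 ]
 [0.3739 0.0897 0.028 ]]
blockfront [[0.4376 0.316  0.037 ]
 [0.4232 0.2449 0.037 ]
 [0.5014 0.1841 0.037 ]
 [0.486  0.1102 0.037 ]]
handle [[0.5027 0.2459 0.083
[... 301 characters left out ...]
0.249, 0.074], [0.522, 0.176, 0.075], [0.521, 0.173, 0.08], [0.521, 0.17, 0.078], [0.522, 0.167, 0.072], [0.518, 0.255, 0.072], [0.518, 0.252, 0.072], [0.518, 0.249, 0.074], [0.519, 0.176, 0.074], [0.518, 0.172, 0.083], [0.518, 0.169, 0.081], [0.518, 0.167, 0.079], [0.515, 0.255, 0.074], [0.515, 0.252, 0.074], [0.515, 0.249, 0.074], [0.516, 0.176, 0.076], [0.515, 0.172, 0.081], [0.515, 0.169, 0.08], [0.515, 0.166, 0.081], [0.512, 0.255, 0.073], [0.511, 0.251, 0.077], [0.512, 0.248, 0.077], [0.512, 0.246, 0.074], [0.512, 0.201, 0.079], [0.512, 0.199, 0.078], [0.512, 0.195, 0.081], [0.512, 0.192, 0.081], [0.512, 0.189, 0.082], [0.512, 0.187, 0.08], [0.512, 0.183, 0.083], [0.512, 0.181, 0.083]]
```

```bash
cat >> h.py <<'E'
from scipy.spatial.transform import Rotation as Ro
CR=(np.array([.5162,.2107]),.1095)
def cw(x,y,c=None):  # cradle -> world
    o,a=c or CR;return o+np.array([x*np.cos(a)-y*np.sin(a),x*np.sin(a)+y*np.cos(a)])
def row(xy,z,yaw,R0=None,p0=None):
    o=r.get_obs();R=np.array(o["tool_rot"]) if R0 is None else R0;p=np.array(o["eef_pos"]) if p0 is None else p0
    T=Ro.from_euler("z",yaw).as_matrix()@np.diag([1,-1,-1.])
    return (R.T@(np.r_[xy,z]-p)*100).round(2).tolist()+Ro.from_matrix(R.T@T).as_rotvec().round(3).tolist()
E
python3 - <<'E'
from h import *
print(row((.48,-.15),.24,.8),row(cw(-.010,0),.16,CR[1]+np.pi/2),cw(-.01,0))
E
```

```text
[43.34, -34.47, -4.1, -0.001, -0.0, -0.571] [54.06, -68.89, 3.94, -0.001, -0.001, -1.452] [0.50625989 0.20960719]
```

```bash
python3 -m jog '[[43.3,-34.5,-4.1,0,0,-0.57,0.32],[43.3,-34.5,-4.1,0,0,-0.57,0.32],[43.3,-34.5,-4.1,0,0,-0.57,0.32],[43.3,-34.5,-4.1,0,0,-0.57,0.32],[43.3,-34.5,-4.1,0,0,-0.57,0.32],[43.3,-34.5,-4.1,0,0,-0.57,0.32],[43.3,-34.5,-4.1,0,0,-0.57,0.32],[43.3,-34.5,-4.1,0,0,-0.57,0.32],[43.3,-34.5,-4.1,0,0,-0.57,0.32],[43.3,-34.5,-4.1,0,0,-0.57,0.32],[43.3,-34.5,-4.1,0,0,-0.57,0.32],[43.3,-34.5,-4.1,0,0,-0.57,0.32],[54,-68.9,3.9,0,0,-1.45,0.32],[54,-68.9,3.9,0,0,-1.45,0.32],[54,-68.9,3.9,0,0,-1.45,0.32],[54,-68.9,3.9,0,0,-1.45,0.32],[54,-68.9,3.9,0,0,-1.45,0.32],[54,-68.9,3.9,0,0,-1.45,0.32],[54,-68.9,3.9,0,0,-1.45,0.32],[54,-68.9,3.9,0,0,-1.45,0.32]]' 40; python3 - <<'E'
from h import *
print(row(cw(-.010,0),.16,CR[1]+np.pi/2))
E
```

```text
clock: 1.87
eef_pos: [0.4938, 0.1329, 0.1747]
tool_rot: [[-0.116, 0.993, 0.0], [0.993, 0.116, 0.0], [-0.0, 0.0, -1.0]]
wrist_force: [0.8, 0.0, 0.3]
width: 0.321
grasp_force: 0.0
[7.47, 2.13, 1.47, 0.0, 0.0, 0.007]
```

```bash
python3 -m jog '[[7.5,2.1,1.5,0,0,0,0.32],[7.5,2.1,1.5,0,0,0,0.32],[7.5,2.1,1.5,0,0,0,0.32],[7.5,2.1,5,0,0,0,0.32],[7.5,2.1,6,0,0,0,0.32],[7.5,2.1,6,0,0,0,0.32],[7.5,2.1,6,0,0,0,0.32]]'; python3 - <<'E'
from h import *
c=cam("side");cv2.imwrite("pics/s1.png",cv2.resize(c["image"][170:290,220:380],None,fx=5,fy=5,interpolation=cv2.INTER_CUBIC))
c=cam("top");cv2.imwrite("pics/t1.png",cv2.resize(c["image"][130:270,195:335],None,fx=4.2,fy=4.2,interpolation=cv2.INTER_CUBIC))
E
```

```text
clock: 2.45
eef_pos: [0.5059, 0.2068, 0.1144]
tool_rot: [[-0.107, 0.994, -0.003], [0.994, 0.107, -0.001], [-0.001, -0.003, -1.0]]
wrist_force: [-0.0, 0.4, 0.3]
width: 0.318
grasp_force: 0.0
```

View pics/s1.png

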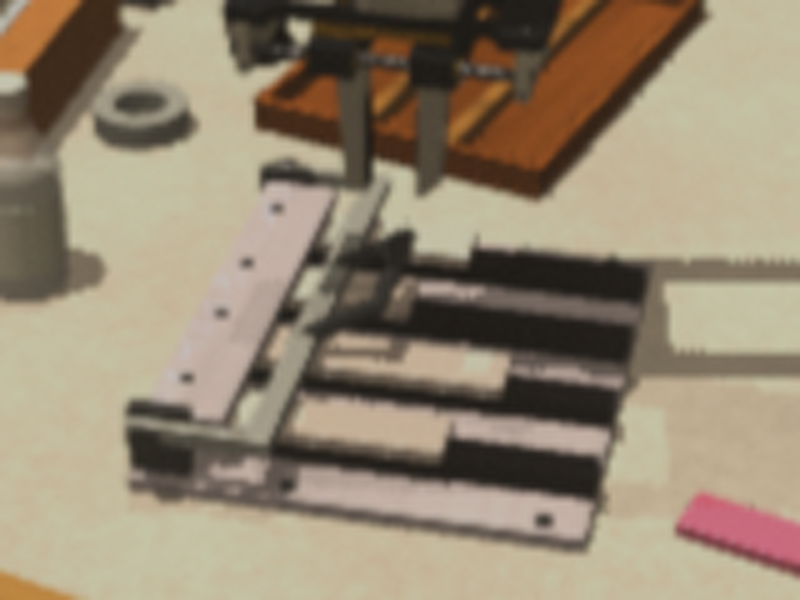

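The fingertips straddle the rod line: tips at crop x 355 and 428, rod at about 385. I'll descend and pinch.

```bash
python3 -m jog '[[0.2,0,1.5,0,0,0,0.32],[0.2,0,3,0,0,0,0.32],[0.2,0,3.9,0,0,0,0.32],[0.2,0,3.9,0,0,0,0.32],[0.2,0,3.9,0,0,0,0.32],[0.2,0,3.9,0,0,0,0],[0.2,0,3.9,0,0,0,0],[0.2,0,3.9,0,0,0,0],[0.2,0,3.9,0,0,0,0],[0.2,0,3.9,0,0,0,0],[0.2,0,3.9,0,0,0,0],[0.2,0,3.9,0,0,0,0]]' 40; python3 - <<'E'
from h import *
# arc rows from grasp: handle angle, tool y is cradle x, z down
R,a0=.1146,np.arctan2(32,110)
for t in np.arange(.1,1.36,.1):
    print(round(t,2),round(100*R*(np.cos(a0)-np.cos(a0+t)),2),round(-100*R*(np.sin(a0+t)-np.sin(a0)),2))
E
```

```text
clock: 3.55
eef_pos: [0.5066, 0.2096, 0.0761]
tool_rot: [[-0.108, 0.994, -0.0], [0.994, 0.108, -0.0], [-0.0, -0.0, -1.0]]
wrist_force: [-0.2, -0.8, -0.2]
width: 0.003
grasp_force: 0.0
0.1 0.37 -1.08
0.2 0.86 -2.12
0.3 1.44 -3.11
0.4 2.12 -4.03
0.5 2.88 -4.88
0.6 3.73 -5.65
0.7 4.65 -6.34
0.8 5.63 -6.92
0.9 6.67 -7.41
1.0 7.75 -7.79
1.1 8.87 -8.06
1.2 10.0 -8.21
1.3 11.14 -8.26
```

```bash
python3 - <<'E'
from h import *
c=cam("side");cv2.imwrite("pics/s2.png",cv2.resize(c["image"][190:280,240:360],None,fx=6.6,fy=6.6,interpolation=cv2.INTER_CUBIC))
E
```

```text
(no output)
```

View pics/s2.png

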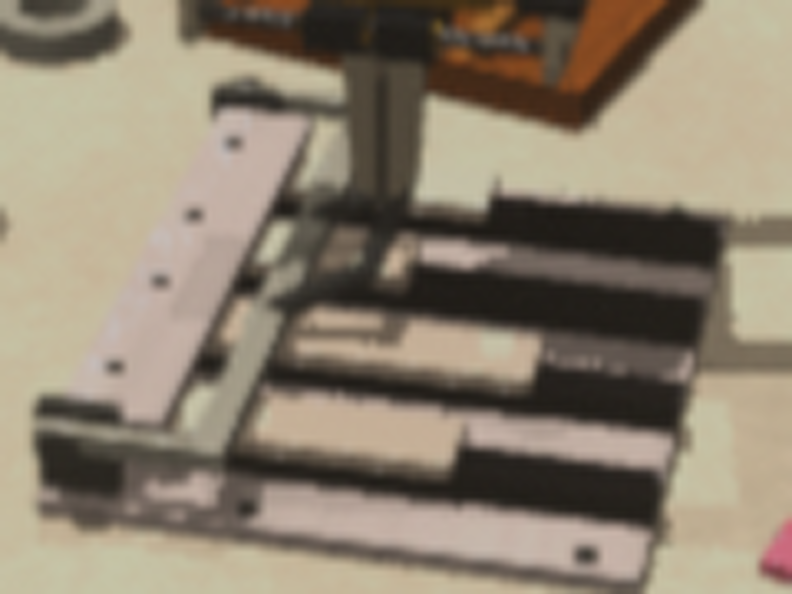

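```bash
python3 - <<'E'
from h import *
c=cam("side");R=np.array(c["rvec"],float);
pts=[np.r_[cw(-.01,0),.062],np.r_[cw(-.01,.04),.077],np.r_[cw(-.01,0),.077],np.r_[cw(-.01,-.04),.077],np.r_[cw(-.065,.035),.037],np.r_[cw(-.155,.15),.012],np.r_[cw(-.155,-.15),.012]]
q=cv2.projectPoints(np.array(pts),R,c["t"],c["K"],c["d"])[0].reshape(-1,2)
print(((q-[240,190])*6.6).round(0))
c2=cam("top")
q=cv2.projectPoints(np.array(pts),np.array(c2["rvec"],float),c2["t"],c2["K"],c2["d"])[0].reshape(-1,2);print(((q-[195,130])*4.2).round(0))
o=r.get_obs();print(o["eef_pos"],o["joints"])
E
```

```text
[[383. 244.]
 [364. 263.]
 [383. 217.]
 [402. 173.]
 [483. 344.]
 [636. 570.]
 [725. 205.]]
[[285. 301.]
 [225. 304.]
 [282. 298.]
 [340. 293.]
 [247. 387.]
 [102. 529.]
 [518. 491.]]
[0.50655697 0.20959096 0.07599118] [ 2.98782854e-01  8.51299406e-02  1.76737426e+00 -9.34080356e-06
  1.28917973e+00  1.90729198e-01]
```

```bash
python3 - <<'E'
from h import *
c=cam("side");q=c["image"][195:245,275:325]
cv2.imwrite("pics/s3.png",cv2.convertScaleAbs(cv2.resize(q,None,fx=11,fy=11,interpolation=cv2.INTER_CUBIC),alpha=1.8,beta=15))
P=cloud(c);o,a=CR
d=P-np.r_[o,0];x=d[...,0]*np.cos(a)+d[...,1]*np.sin(a);y=-d[...,0]*np.sin(a)+d[...,1]*np.cos(a);z=P[...,2]
for y0 in np.arange(-.05,.055,.01):
    m=(abs(y-y0)<.005)&(z>.058)&(abs(x)<.06)&(z<.12)
    print(round(y0,2),[(int(1000*i),int(1000*k)) for i,k in zip(x[m],z[m])][:22])
E
```

```text
-0.05 []
-0.04 [(-17, 75), (14, 65), (11, 65), (21, 60), (1, 59)]
-0.03 [(-16, 75), (17, 63), (14, 63), (10, 64), (5, 68), (2, 68), (0, 66), (23, 60), (19, 61), (17, 58), (10, 60), (7, 61), (3, 63), (25, 58), (18, 59)]
-0.02 [(-14, 79), (-15, 77), (-17, 74)]
-0.01 [(-6, 78), (-13, 80), (-8, 79), (-13, 78), (-15, 75), (-17, 75)]
0.0 [(-1, 117), (-26, 117), (-25, 111), (-13, 108), (-25, 106), (-25, 104), (-12, 82), (-9, 78), (-13, 81), (-15, 79), (-15, 76)]
0.01 [(-11, 119), (3, 115), (0, 118), (-2, 117), (-6, 119), (-9, 118), (-11, 116), (-14, 118), (-23, 118), (2, 114), (0, 111), (-2, 112), (-6, 115), (-8, 114), (-11, 114), (-15, 117), (-18, 116), (-21, 117), (-24, 116), (3, 108), (0, 109), (-2, 109)]
0.02 [(-10, 114), (-7, 78), (-10, 80), (-12, 81), (-14, 80), (-17, 77), (-17, 76)]
0.03 [(-9, 82), (-6, 77), (-9, 78), (-13, 81), (-15, 79), (-8, 78), (-14, 80), (-17, 79), (-17, 77)]
0.04 [(-12, 83), (-10, 82), (-13, 81), (-15, 78), (-3, 75), (-7, 78), (-16, 79), (2, 72), (11, 67), (5, 68), (1, 70), (-1, 71), (16, 64)]
0.05 [(-11, 81), (-14, 80), (-1, 74), (-5, 77), (-8, 77), (-11, 78), (-14, 79), (-18, 81), (7, 71), (-4, 71), (-8, 74), (-11, 73), (-14, 73), (-17, 73), (13, 66), (10, 66), (6, 68), (3, 69), (0, 71), (-2, 70), (-5, 70), (-8, 70)]
```

View pics/s3.png

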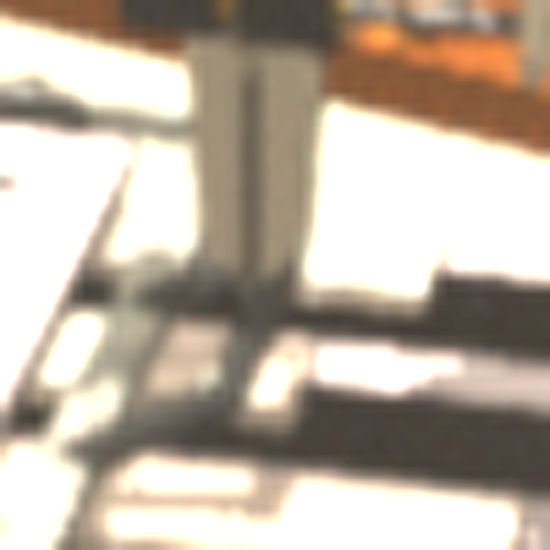

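The depth data puts the rod at cradle x≈-12 mm with its top at z≈82 mm, and in the picture the closed tips (px 298,221) look as if they end on top of it. I'll open, go 1.4 cm lower and close again.

```bash
python3 -m jog '[[0,0,0,0,0,0,0.32],[0,0,0,0,0,0,0.32],[0,0,0,0,0,0,0.32],[0,0,0,0,0,0,0.32],[0,0,0.7,0,0,0,0.32],[0,0,1.4,0,0,0,0.32],[0,0,1.4,0,0,0,0.32],[0,0,1.4,0,0,0,0.32]]' 40;python3 -m jog '[[0,0,0,0,0,0,0],[0,0,0,0,0,0,0],[0,0,0,0,0,0,0],[0,0,0,0,0,0,0],[0,0,0,0,0,0,0],[0,0,0,0,0,0,0],[0,0,0,0,0,0,0]]' 40
```

```text
clock: 4.42
eef_pos: [0.5057, 0.2093, 0.0609]
tool_rot: [[-0.108, 0.994, -0.002], [0.994, 0.108, -0.001], [-0.0, -0.002, -1.0]]
wrist_force: [-0.4, -0.9, -0.2]
width: 0.317
grasp_force: 0.0
clock: 5.0
eef_pos: [0.5063, 0.2099, 0.0636]
tool_rot: [[-0.108, 0.994, -0.001], [0.994, 0.108, 0.0], [0.0, -0.001, -1.0]]
wrist_force: [-9.0, -1.8, 13.5]
width: 0.004
grasp_force: 7.0
```

```bash
python3 -m jog '[[0,0,0,0,0,0,0.3],[0,0,0,0,0,0,0.3],[0,0,0,0,0,0,0.3],[0,0,0,0,0,0,0.3],[0,0,0.7,0,0,0,0.3],[0,0,1.4,0,0,0,0.3],[0,0,1.4,0,0,0,0.3],[0,0,1.4,0,0,0,0.3]]' 40;python3 -m jog '[[0,0,0,0,0,0,0],[0,0,0,0,0,0,0],[0,0,0,0,0,0,0],[0,0,0,0,0,0,0],[0,0,0,0,0,0,0],[0,0,0,0,0,0,0],[0,0,0,0,0,0,0]]' 40; python3 - <<'E'
from h import *
c=cam("side");q=c["image"][185:245,265:325]
cv2.imwrite("pics/s4.png",cv2.convertScaleAbs(cv2.resize(q,None,fx=9,fy=9,interpolation=cv2.INTER_CUBIC),alpha=1.3,beta=15))
E
```

```text
clock: 5.67
eef_pos: [0.5055, 0.2092, 0.0466]
tool_rot: [[-0.108, 0.994, -0.002], [0.994, 0.108, -0.001], [-0.0, -0.002, -1.0]]
wrist_force: [0.1, 0.2, -0.2]
width: 0.298
grasp_force: 0.0
clock: 6.25
eef_pos: [0.5055, 0.2095, 0.0481]
tool_rot: [[-0.108, 0.994, -0.002], [0.994, 0.108, -0.0], [-0.0, -0.002, -1.0]]
wrist_force: [-5.7, -1.3, 3.6]
width: 0.114
grasp_force: 40.0
```

View pics/s4.png

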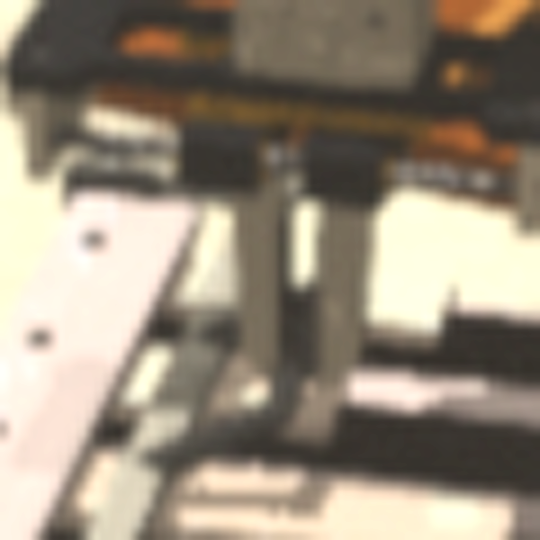

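The rod is held: opening 0.114, 40 N. The tips are really about 2–3 cm higher than `eef_pos` implies, which I'll calibrate by touch later. Now I'll raise the bar along its arc.

```bash
python3 -m jog '[[0,0.37,-1.08,0,0,0,0],[0,0.86,-2.12,0,0,0,0],[0,1.44,-3.11,0,0,0,0],[0,2.12,-4.03,0,0,0,0],[0,2.88,-4.88,0,0,0,0],[0,3.73,-5.65,0,0,0,0],[0,4.65,-6.34,0,0,0,0],[0,5.63,-6.92,0,0,0,0],[0,6.67,-7.41,0,0,0,0],[0,7.75,-7.79,0,0,0,0],[0,8.87,-8.06,0,0,0,0],[0,10,-8.21,0,0,0,0],[0,11.1,-8.26,0,0,0,0],[0,11.6,-8.2,0,0,0,0],[0,11.6,-8.2,0,0,0,0],[0,11.6,-8.2,0,0,0,0]]'; python3 - <<'E'
from h import *
c=cam("side");q=c["image"][150:270,230:390]
cv2.imwrite("pics/s5.png",cv2.resize(q,None,fx=5,fy=5,interpolation=cv2.INTER_CUBIC))
E
```

```text
clock: 7.63
eef_pos: [0.6247, 0.222, 0.1334]
tool_rot: [[-0.107, 0.994, 0.005], [0.994, 0.107, 0.0], [-0.0, 0.005, -1.0]]
wrist_force: [2.6, -2.4, 6.2]
width: 0.116
grasp_force: 40.0
```

View pics/s5.png

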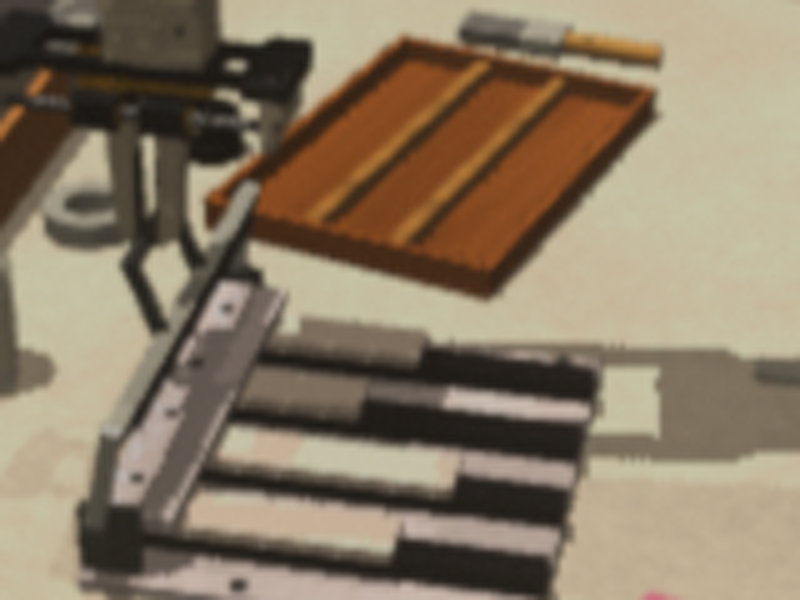

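The bar is up at about 1.35 rad, with its top edge running from crop (250,185) to (105,430), and the blocks are undisturbed. I'll release and move over block150, the leftmost one.

```bash
python3 -m jog '[[0,0,0,0,0,0,0.35],[0,0,0,0,0,0,0.35],[0,0,0,0,0,0,0.35],[0,0,0,0,0,0,0.35],[0,0,-3,0,0,0,0.35],[0,0,-6,0,0,0,0.35],[0,0,-9,0,0,0,0.4],[0,0,-9,0,0,0,0.52],[0,0,-9,0,0,0,0.52]]' 20; python3 - <<'E'
from h import *
print(row(cw(.015,.105),.16,CR[1]),cw(.015,.105))
E
```

```text
clock: 8.43
eef_pos: [0.6233, 0.2226, 0.2231]
tool_rot: [[-0.108, 0.994, 0.005], [0.994, 0.108, 0.001], [0.001, 0.005, -1.0]]
wrist_force: [-0.0, 0.1, 0.3]
width: 0.488
grasp_force: 0.0
[10.47, -9.33, 6.27, 0.003, -0.005, 1.569] [0.51963563 0.31671036]
```

```bash
python3 -m jog '[[5,-9.3,0,0,0,0.4,0.52],[10.5,-9.3,0,0,0,0.8,0.52],[10.5,-9.3,0,0,0,1.57,0.52],[10.5,-9.3,0,0,0,1.57,0.52],[10.5,-9.3,0,0,0,1.57,0.52],[10.5,-9.3,0,0,0,1.57,0.52],[10.5,-9.3,0,0,0,1.57,0.52],[10.5,-9.3,0,0,0,1.57,0.52],[10.5,-9.3,3,0,0,1.57,0.52],[10.5,-9.3,6.3,0,0,1.57,0.52],[10.5,-9.3,10,0,0,1.57,0.52],[10.5,-9.3,14,0,0,1.57,0.52],[10.5,-9.3,15.3,0,0,1.57,0.52],[10.5,-9.3,15.3,0,0,1.57,0.52],[10.5,-9.3,15.3,0,0,1.57,0.52],[10.5,-9.3,15.3,0,0,1.57,0.52]]' 20; python3 - <<'E'
from h import *
print(row(cw(.015,.105),.04,CR[1]))
c=cam("side");q=c["image"][170:290,230:390]
cv2.imwrite("pics/s6.png",cv2.resize(q,None,fx=5,fy=5,interpolation=cv2.INTER_CUBIC))
E
```

```text
clock: 9.77
eef_pos: [0.5188, 0.3168, 0.0682]
tool_rot: [[0.994, 0.111, 0.001], [0.111, -0.994, 0.001], [0.001, -0.001, -1.0]]
wrist_force: [-0.7, -1.0, 0.2]
width: 0.524
grasp_force: 0.0
[0.08, 0.02, 2.82, -0.001, -0.001, 0.002]
```

View pics/s6.png

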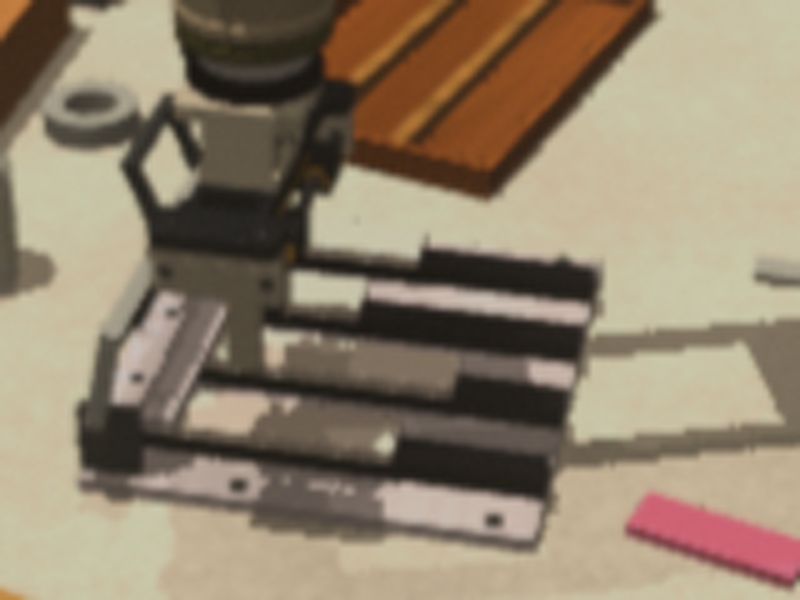

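```bash
python3 - <<'E'
from h import *
c=cam("side")
for z in(.054,.064,.074,.084,.094):
  pts=np.array([np.r_[cw(.015,y),z] for y in(.105+.042,.105-.042)])
  print(z,(cv2.projectPoints(pts,np.array(c["rvec"],float),c["t"],c["K"],c["d"])[0].reshape(-1,2)-[230,170])*5)
E
```

```text
0.054 [[239.08412344 428.82821229]
 [275.99280441 346.71946656]]
0.064 [[238.7021486  414.46650252]
 [275.76195615 332.83194084]]
0.074 [[238.31683576 399.99598591]
 [275.52911825 318.84432133]]
0.084 [[237.92813877 385.41531827]
 [275.29426391 304.75542872]]
0.094 [[237.53601064 370.72313163]
 [275.05736584 290.56406379]]
```

The near fingertip is at crop (247,370), which puts the tip at z≈0.09 with eef z 0.068. That agrees with the rod result of tip ≈ eef+0.02. I'll descend in stages, watching the force.

```bash
python3 -m jog '[[0.1,0,2,0,0,0,0.52],[0.1,0,4,0,0,0,0.52],[0.1,0,5,0,0,0,0.52],[0.1,0,5.6,0,0,0,0.52],[0.1,0,5.6,0,0,0,0.52],[0.1,0,5.6,0,0,0,0.52]]' 20; python3 -m jog '[[0,0,0.3,0,0,0,0.52],[0,0,0.6,0,0,0,0.52],[0,0,0.6,0,0,0,0.52],[0,0,0.6,0,0,0,0.52]]';python3 -m jog '[[0,0,0.2,0,0,0,0.52],[0,0,0.4,0,0,0,0.52],[0,0,0.4,0,0,0,0.52],[0,0,0.4,0,0,0,0.52]]'
```

```text
clock: 10.37
eef_pos: [0.5196, 0.3168, 0.0119]
tool_rot: [[0.994, 0.109, 0.001], [0.109, -0.994, 0.0], [0.001, -0.0, -1.0]]
wrist_force: [0.0, -0.7, 0.4]
width: 0.521
grasp_force: 0.0
clock: 10.7
eef_pos: [0.5192, 0.3166, 0.0052]
tool_rot: [[0.994, 0.109, 0.0], [0.109, -0.994, 0.0], [0.0, -0.0, -1.0]]
wrist_force: [0.9, 0.6, -0.2]
width: 0.519
grasp_force: 0.0
clock: 11.03
eef_pos: [0.5189, 0.3165, 0.0008]
tool_rot: [[0.994, 0.109, -0.0], [0.109, -0.994, -0.0], [-0.0, 0.0, -1.0]]
wrist_force: [-0.6, -0.8, 0.7]
width: 0.519
grasp_force: 0.0
```

```bash
python3 -m jog '[[0,0,0.2,0,0,0,0.52],[0,0,0.4,0,0,0,0.52],[0,0,0.4,0,0,0,0.52],[0,0,0.4,0,0,0,0.52]]' 15;  python3 -m jog '[[0,0,0,0,0,0,0.2],[0,0,0,0,0,0,0.2],[0,0,0,0,0,0,0.2],[0,0,0,0,0,0,0.2],[0,0,0,0,0,0,0.2],[0,0,0,0,0,0,0.2]]' 15
```

```text
clock: 11.37
eef_pos: [0.5189, 0.3165, -0.0033]
tool_rot: [[0.994, 0.109, -0.0], [0.109, -0.994, -0.0], [-0.0, 0.0, -1.0]]
wrist_force: [0.3, 0.1, 0.2]
width: 0.52
grasp_force: 0.0
clock: 11.87
eef_pos: [0.5192, 0.3167, -0.0029]
tool_rot: [[0.994, 0.109, 0.0], [0.109, -0.994, 0.0], [0.0, -0.0, -1.0]]
wrist_force: [0.2, 1.0, -0.4]
width: 0.378
grasp_force: 15.0
```

Gripped at 35 mm and centred. I'll slide it out 6 cm, then lift.

```bash
python3 -m jog '[[-0.5,0,0,0,0,0,0.2],[-1.2,0,0,0,0,0,0.2],[-2,0,0,0,0,0,0.2],[-3,0,0,0,0,0,0.2],[-4,0,0,0,0,0,0.2],[-5,0,0,0,0,0,0.2],[-5.5,0,0,0,0,0,0.2],[-5.5,0,0,0,0,0,0.2],[-5.5,0,-0.3,0,0,0,0.2],[-5.5,0,-1,0,0,0,0.2],[-5.5,0,-2,0,0,0,0.2],[-5.5,0,-4,0,0,0,0.2],[-5.5,0,-7,0,0,0,0.2],[-5.5,0,-10,0,0,0,0.2],[-5.5,0,-10,0,0,0,0.2],[-5.5,0,-10,0,0,0,0.2]]' 18; python3 - <<'E'
from h import *
o=r.get_obs();print(o["wrist_force"],o["joints"])
for n in("top","side"):
    c=cam(n);im=c["image"];cv2.imwrite(f"pics/{n}7.png",im)
c=cam("top");im=c["image"];hsv=cv2.cvtColor(im,cv2.COLOR_BGR2HSV)
m=((hsv[...,0]<14)&(hsv[...,1]>120)).astype(np.uint8);m[:,:330]=0;m[:130]=0;m[240:]=0;m[:,475:]=0
m=cv2.morphologyEx(m,cv2.MORPH_CLOSE,np.ones((9,9)))
k=max(cv2.findContours(m,0,1)[0],key=cv2.contourArea);w=onz(c,k[:,0],.026)[:,:2].astype(np.float32)
print("tray",cv2.minAreaRect(w))
E
```

```text
clock: 13.2
eef_pos: [0.4667, 0.3117, 0.1004]
tool_rot: [[0.994, 0.108, 0.005], [0.108, -0.994, 0.003], [0.005, -0.002, -1.0]]
wrist_force: [0.3, -0.8, -2.9]
width: 0.371
grasp_force: 18.0
[ 0.30400019 -0.75635106 -2.90421363] [4.97384490e-01 8.85411926e-02 1.71675710e+00 1.81253059e-05
 1.33044180e+00 1.95963558e+00]
tray ((0.5686619281768799, -0.20815934240818024), (0.33695289492607117, 0.23520217835903168), 81.92213439941406)
```

View pics/side7.png

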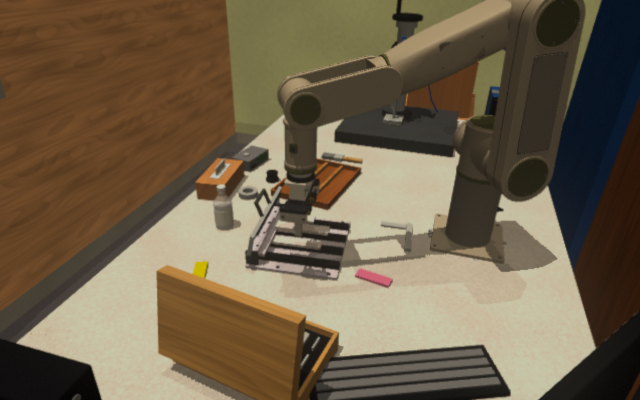

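```bash
cat >> h.py <<'E'
TR=(np.array([.5687,-.2082]),-.141)
def tray(c):
    im=c["image"];hsv=cv2.cvtColor(im,cv2.COLOR_BGR2HSV)
    m=((hsv[...,0]<14)&(hsv[...,1]>120)).astype(np.uint8);m[:,:325]=0;m[:115]=0;m[260:]=0;m[:,475:]=0
    m=cv2.morphologyEx(m,cv2.MORPH_CLOSE,np.ones((9,9)))
    k=max(cv2.findContours(m,0,1)[0],key=cv2.contourArea);w=onz(c,k[:,0],.026)[:,:2].astype(np.float32)
    return cv2.minAreaRect(w)
E
python3 - <<'E'
from h import *
print(row((.47,.08),.10,0),row(cw(.004,.102,TR),.08,TR[1]),row(cw(.004,.102,TR),-.008,TR[1]))
E
```

```text
[-1.85, 22.93, -0.41, 0.001, 0.002, 0.109] [7.75, 42.87, 1.58, 0.001, 0.002, 0.25] [7.77, 42.86, 10.38, 0.001, 0.002, 0.25]
```

```bash
python3 -m jog '[[-0.5,3,0,0,0,0,0.2],[-1.8,6,0,0,0,0,0.2],[-1.8,9,0,0,0,0.03,0.2],[-1.8,12,0,0,0,0.05,0.2],[-1.8,15,0,0,0,0.07,0.2],[-1.8,18,0,0,0,0.09,0.2],[-1.8,21,0,0,0,0.11,0.2],[-1,24,0,0,0,0.14,0.2],[0.5,27,0,0,0,0.17,0.2],[2,30,0,0,0,0.2,0.2],[3.5,33,0,0,0,0.22,0.2],[5,36,0,0,0,0.25,0.2],[6.5,39,0,0,0,0.25,0.2],[7.3,41.5,1,0,0,0.25,0.2],[7.7,42.8,2,0,0,0.25,0.2],[7.7,42.8,4,0,0,0.25,0.2],[7.7,42.8,6,0,0,0.25,0.2],[7.7,42.8,6,0,0,0.25,0.2],[7.7,42.8,6,0,0,0.25,0.2]]'; python3 - <<'E'
from h import *
print(row(cw(.004,.102,TR),-.008,TR[1]))
c=cam("top");print(tray(c));cv2.imwrite("pics/t8.png",cv2.resize(c["image"][120:250,320:480],None,fx=4.5,fy=4.5,interpolation=cv2.INTER_CUBIC))
E
```

```text
clock: 14.93
eef_pos: [0.5847, -0.1058, 0.034]
tool_rot: [[0.99, -0.141, -0.006], [-0.141, -0.99, 0.002], [-0.006, -0.001, -1.0]]
wrist_force: [0.6, 0.4, -1.7]
width: 0.377
grasp_force: 18.0
[0.28, 0.16, 4.2, -0.001, 0.006, -0.0]
((0.5533667802810669, -0.31622815132141113), (0.11914702504873276, 0.23472002148628235), 81.91399383544922)
```

View pics/t8.png

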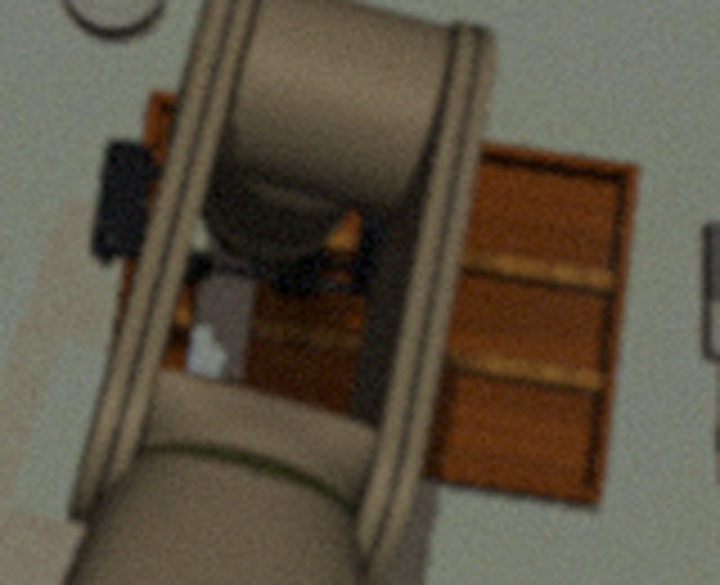

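Block150 is visible at crop (225,320), between the front rib and the wall, and square to the tray. I'll lower it, feeling for the ribs.

```bash
python3 -m jog '[[0.3,0.1,1,0,0,0,0.2],[0.3,0.1,2,0,0,0,0.2],[0.3,0.1,3,0,0,0,0.2],[0.3,0.1,3.8,0,0,0,0.2],[0.3,0.1,4.1,0,0,0,0.2],[0.3,0.1,4.1,0,0,0,0.2],[0.3,0.1,4.1,0,0,0,0.2],[0.3,0.1,4.1,0,0,0,0.2]]'; python3 -m jog '[[0,0,0.1,0,0,0,0.2],[0,0,0.2,0,0,0,0.2],[0,0,0.2,0,0,0,0.2],[0,0,0.2,0,0,0,0.2]]'
```

```text
clock: 15.65
eef_pos: [0.5907, -0.108, -0.0035]
tool_rot: [[0.99, -0.141, 0.001], [-0.141, -0.99, -0.0], [0.001, 0.0, -1.0]]
wrist_force: [0.7, -0.7, -2.8]
width: 0.371
grasp_force: 18.0
clock: 15.98
eef_pos: [0.5904, -0.108, -0.0059]
tool_rot: [[0.99, -0.141, 0.0], [-0.141, -0.99, -0.0], [0.0, 0.0, -1.0]]
wrist_force: [-0.3, -0.3, -3.0]
width: 0.372
grasp_force: 18.0
```

```bash
python3 -m jog '[[0,0,0.15,0,0,0,0.2],[0,0,0.3,0,0,0,0.2],[0,0,0.3,0,0,0,0.2],[0,0,0.3,0,0,0,0.2]]'; python3 -m jog '[[0,0,0.1,0,0,0,0.2],[0,0,0.2,0,0,0,0.2],[0,0,0.2,0,0,0,0.2],[0,0,0.2,0,0,0,0.2]]'
```

```text
clock: 16.32
eef_pos: [0.5901, -0.1079, -0.0092]
tool_rot: [[0.99, -0.141, -0.0], [-0.141, -0.99, 0.0], [-0.0, -0.0, -1.0]]
wrist_force: [-0.7, 1.2, -3.1]
width: 0.374
grasp_force: 18.0
clock: 16.65
eef_pos: [0.5904, -0.108, -0.0109]
tool_rot: [[0.99, -0.141, 0.0], [-0.141, -0.99, -0.0], [0.0, 0.0, -1.0]]
wrist_force: [0.6, -0.1, -2.4]
width: 0.373
grasp_force: 18.0
```

```bash
python3 -m jog '[[0,0,0.1,0,0,0,0.2],[0,0,0.15,0,0,0,0.2],[0,0,0.15,0,0,0,0.2]]'; python3 -m jog '[[0,0,0.05,0,0,0,0.2],[0,0,0.1,0,0,0,0.2],[0,0,0.1,0,0,0,0.2]]'
```

```text
clock: 16.9
eef_pos: [0.5905, -0.108, -0.0109]
tool_rot: [[0.99, -0.141, 0.0], [-0.141, -0.99, -0.0], [0.0, 0.0, -1.0]]
wrist_force: [-7.4, 0.9, 12.0]
width: 0.373
grasp_force: 18.0
clock: 17.15
eef_pos: [0.5905, -0.108, -0.011]
tool_rot: [[0.99, -0.141, -0.0], [-0.141, -0.99, -0.0], [0.0, 0.0, -1.0]]
wrist_force: [-11.6, 1.7, 18.7]
width: 0.373
grasp_force: 18.0
```

Contact is exactly at eef z=-0.011, so the underside is at eef+0.031. I'll release, rise and go for block175.

```bash
python3 -m jog '[[0,0,-0.2,0,0,0,0.25],[0,0,-0.2,0,0,0,0.5],[0,0,-0.2,0,0,0,0.5],[0,0,-0.2,0,0,0,0.5],[0,0,-0.2,0,0,0,0.5],[0,0,-3,0,0,0,0.5],[0,0,-6,0,0,0,0.5],[0,0,-9,0,0,0,0.5],[0,0,-12,0,0,0,0.5],[0,0,-12,0,0,0,0.5],[0,0,-12,0,0,0,0.5]]'; python3 - <<'E'
from h import *
print(row((.47,.08),.10,0),row(cw(-.002,.035),.07,CR[1]),row(cw(-.002,.035),-.003,CR[1]))
E
```

```text
clock: 18.07
eef_pos: [0.5924, -0.1085, 0.1093]
tool_rot: [[0.99, -0.141, 0.005], [-0.141, -0.99, -0.001], [0.005, 0.001, -1.0]]
wrist_force: [-0.4, 0.2, -0.8]
width: 0.501
grasp_force: 0.0
[-14.77, -16.94, 0.84, 0.001, -0.005, -0.141] [-13.12, -33.87, 3.84, 0.001, -0.005, -0.251] [-13.15, -33.88, 11.14, 0.001, -0.005, -0.251]
```

```bash
python3 -m jog '[[-4,-4,0,0,0,0,0.52],[-8,-8,0,0,0,-0.1,0.52],[-12,-12,0,0,0,-0.15,0.52],[-13.1,-16,0,0,0,-0.25,0.52],[-13.1,-20,0,0,0,-0.25,0.52],[-13.1,-24,0,0,0,-0.25,0.52],[-13.1,-28,0,0,0,-0.25,0.52],[-13.1,-32,1,0,0,-0.25,0.52],[-13.1,-33.9,3,0,0,-0.25,0.52],[-13.1,-33.9,6,0,0,-0.25,0.52],[-13.1,-33.9,7,0,0,-0.25,0.52],[-13.1,-33.9,7,0,0,-0.25,0.52],[-13.1,-33.9,7,0,0,-0.25,0.52]]' 18; python3 - <<'E'
from h import *
print(row(cw(-.002,.035),-.003,CR[1]))
E
```

```text
clock: 19.15
eef_pos: [0.5067, 0.245, 0.0349]
tool_rot: [[0.994, 0.109, -0.004], [0.109, -0.994, -0.002], [-0.004, 0.001, -1.0]]
wrist_force: [1.0, 0.5, 0.7]
width: 0.522
grasp_force: 0.0
[0.38, 0.0, 3.79, 0.001, 0.004, -0.001]
```

```bash
python3 -m jog '[[0.3,0,1,0,0,0,0.52],[0.3,0,2,0,0,0,0.52],[0.3,0,3,0,0,0,0.52],[0.3,0,3.6,0,0,0,0.52],[0.3,0,3.6,0,0,0,0.52],[0.3,0,3.6,0,0,0,0.52]]' 20; python3 -m jog '[[0,0,0,0,0,0,0.2],[0,0,0,0,0,0,0.2],[0,0,0,0,0,0,0.2],[0,0,0,0,0,0,0.2],[0,0,0,0,0,0,0.2],[0,0,0,0,0,0,0.2]]' 20
```

```text
clock: 19.65
eef_pos: [0.5109, 0.246, 0.0]
tool_rot: [[0.994, 0.108, -0.001], [0.108, -0.994, -0.0], [-0.001, 0.0, -1.0]]
wrist_force: [0.1, 0.9, 0.8]
width: 0.52
grasp_force: 0.0
clock: 20.15
eef_pos: [0.5118, 0.2467, 0.0012]
tool_rot: [[0.994, 0.109, 0.001], [0.109, -0.994, 0.0], [0.001, -0.0, -1.0]]
wrist_force: [-0.2, 1.0, 4.6]
width: 0.374
grasp_force: 20.0
```

```bash
python3 -m jog '[[-0.5,0,-0.1,0,0,0,0.2],[-1.2,0,-0.1,0,0,0,0.2],[-2,0,-0.1,0,0,0,0.2],[-3,0,-0.1,0,0,0,0.2],[-4,0,-0.1,0,0,0,0.2],[-5,0,-0.1,0,0,0,0.2],[-5.5,0,-0.1,0,0,0,0.2],[-5.5,0,-0.1,0,0,0,0.2],[-5.5,0,-0.3,0,0,0,0.2],[-5.5,0,-1,0,0,0,0.2],[-5.5,0,-2,0,0,0,0.2],[-5.5,0,-4,0,0,0,0.2],[-5.5,0,-7,0,0,0,0.2],[-5.5,0,-10,0,0,0,0.2],[-5.5,0,-10,0,0,0,0.2],[-5.5,0,-10,0,0,0,0.2]]' 20; python3 - <<'E'
from h import *
c=cam("top");print(tray(c));cv2.imwrite("pics/t9.png",cv2.resize(c["image"][120:250,320:480],None,fx=4.5,fy=4.5,interpolation=cv2.INTER_CUBIC))
hsv=cv2.cvtColor(c["image"],cv2.COLOR_BGR2HSV);m=((hsv[...,1]<70)&(hsv[...,2]>110)).astype(np.uint8)
n,l,st,ce=cv2.connectedComponentsWithStats(m[145:230,345:465].copy())
for i in range(1,n):
    if st[i,4]>150:
        w=onz(c,np.argwhere(l==i)[:,::-1]+[345,145],.029)[:,:2].astype(np.float32);b=cv2.minAreaRect(w);print(b,((b[0]-TR[0])@np.array([[np.cos(TR[1]),-np.sin(TR[1])],[np.sin(TR[1]),np.cos(TR[1])]])))
print(row(cw(.001,.034,TR),.1,TR[1]))
E
```

```text
clock: 21.48
eef_pos: [0.459, 0.2413, 0.1037]
tool_rot: [[0.994, 0.108, 0.005], [0.108, -0.994, 0.002], [0.006, -0.002, -1.0]]
wrist_force: [-0.1, 0.6, -4.2]
width: 0.369
grasp_force: 20.0
((0.5685324668884277, -0.20835547149181366), (0.3371841013431549, 0.2352568805217743), 81.99409484863281)
((0.6268778443336487, -0.04200023412704468), (0.1281983107328415, 0.0184624083340168), 0.3905612528324127) [0.03424389 0.17272631]
((0.5655079483985901, -0.2927883565425873), (0.2596594989299774, 0.22033177316188812), 1.0791585445404053) [ 0.0087271  -0.08419749]
((0.5854684710502625, -0.10817443579435349), (0.03278262913227081, 0.14731448888778687), 81.84034729003906) [0.00254514 0.10138943]
((0.4504428505897522, -0.14491981267929077), (0.03304145112633705, 0.22187396883964539), 0.8632417917251587) [-0.12597653  0.04603313]
[7.13, 42.56, 0.13, -0.001, -0.002, 0.25]
```

View pics/t9.png

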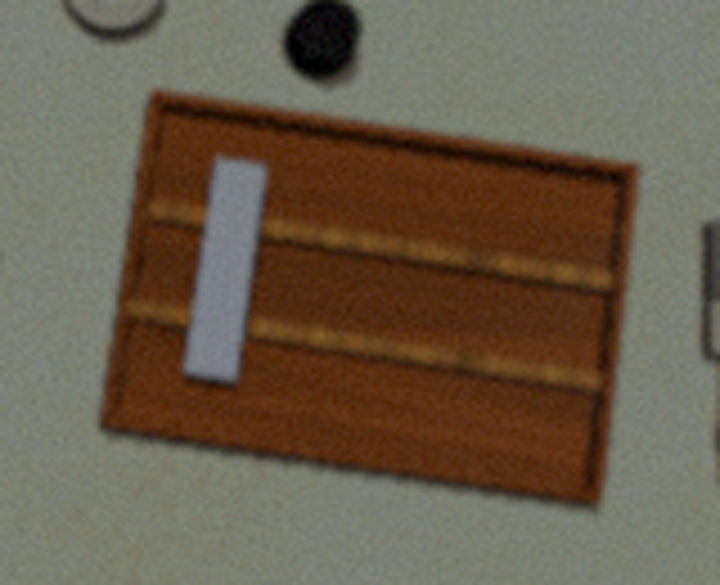

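Block150 sits square at tray (2.5, 101) mm, and the tray hasn't moved. Next I'll carry block175 over.

```bash
python3 -m jog '[[-0.5,3,0,0,0,0,0.2],[-1,6,0,0,0,0,0.2],[-1,9,0,0,0,0.03,0.2],[-1,12,0,0,0,0.05,0.2],[-1,15,0,0,0,0.07,0.2],[-1,18,0,0,0,0.09,0.2],[-1,21,0,0,0,0.11,0.2],[-0.5,24,0,0,0,0.14,0.2],[0.5,27,0,0,0,0.17,0.2],[2,30,0,0,0,0.2,0.2],[3.5,33,0,0,0,0.22,0.2],[5,36,0,0,0,0.25,0.2],[6.3,39,0,0,0,0.25,0.2],[7,41.5,0.5,0,0,0.25,0.2],[7.1,42.5,2,0,0,0.25,0.2],[7.1,42.5,4,0,0,0.25,0.2],[7.1,42.5,6,0,0,0.25,0.2],[7.1,42.5,6.5,0,0,0.25,0.2],[7.1,42.5,6.5,0,0,0.25,0.2],[7.1,42.5,6.5,0,0,0.25,0.2]]'; python3 - <<'E'
from h import *
print(row(cw(.001,.034,TR),-.007,TR[1]))
E
```

```text
clock: 23.2
eef_pos: [0.5725, -0.1738, 0.0347]
tool_rot: [[0.99, -0.141, -0.002], [-0.141, -0.99, 0.001], [-0.002, -0.001, -1.0]]
wrist_force: [0.2, 0.3, -2.8]
width: 0.372
grasp_force: 20.0
[0.21, 0.06, 4.17, -0.001, 0.002, 0.0]
```

```bash
python3 -m jog '[[0.2,0.1,1,0,0,0,0.2],[0.2,0.1,2,0,0,0,0.2],[0.2,0.1,3,0,0,0,0.2],[0.2,0.1,3.6,0,0,0,0.2],[0.2,0.1,4.0,0,0,0,0.2],[0.2,0.1,4.0,0,0,0,0.2],[0.2,0.1,4.0,0,0,0,0.2],[0.2,0.1,4.0,0,0,0,0.2]]'; python3 -m jog '[[0,0,0.1,0,0,0,0.2],[0,0,0.2,0,0,0,0.2],[0,0,0.2,0,0,0,0.2],[0,0,0.2,0,0,0,0.2]]'
```

```text
clock: 23.87
eef_pos: [0.5756, -0.1757, -0.0041]
tool_rot: [[0.99, -0.141, 0.001], [-0.141, -0.99, -0.0], [0.001, 0.0, -1.0]]
wrist_force: [1.0, 1.3, -3.5]
width: 0.374
grasp_force: 20.0
clock: 24.2
eef_pos: [0.5753, -0.1756, -0.0063]
tool_rot: [[0.99, -0.141, 0.0], [-0.141, -0.99, -0.0], [0.0, 0.0, -1.0]]
wrist_force: [0.8, 1.1, -3.2]
width: 0.375
grasp_force: 20.0
```

```bash
python3 -m jog '[[0,0,0.1,0,0,0,0.2],[0,0,0.2,0,0,0,0.2],[0,0,0.2,0,0,0,0.2],[0,0,0.2,0,0,0,0.2]]'; python3 -m jog '[[0,0,0.05,0,0,0,0.2],[0,0,0.1,0,0,0,0.2],[0,0,0.1,0,0,0,0.2]]'
```

```text
clock: 24.53
eef_pos: [0.5755, -0.1757, -0.0068]
tool_rot: [[0.99, -0.141, 0.0], [-0.141, -0.99, -0.0], [0.0, 0.0, -1.0]]
wrist_force: [-6.5, 2.2, 8.8]
width: 0.375
grasp_force: 20.0
clock: 24.78
eef_pos: [0.5755, -0.1757, -0.0069]
tool_rot: [[0.99, -0.141, 0.0], [-0.141, -0.99, -0.0], [0.0, 0.0, -1.0]]
wrist_force: [-10.4, 4.5, 17.2]
width: 0.375
grasp_force: 20.0
```

```bash
python3 -m jog '[[0,0,-0.15,0,0,0,0.25],[0,0,-0.15,0,0,0,0.48],[0,0,-0.15,0,0,0,0.48],[0,0,-0.15,0,0,0,0.48],[0,0,-0.15,0,0,0,0.48],[0,0,-3,0,0,0,0.48],[0,0,-6,0,0,0,0.48],[0,0,-9,0,0,0,0.48],[0,0,-12,0,0,0,0.48],[0,0,-12,0,0,0,0.48],[0,0,-12,0,0,0,0.48]]'; python3 - <<'E'
from h import *
print(row(cw(.022,-.035),.04,CR[1]))
E
```

```text
clock: 25.7
eef_pos: [0.5772, -0.1764, 0.1134]
tool_rot: [[0.99, -0.141, 0.005], [-0.141, -0.99, -0.002], [0.005, 0.001, -1.0]]
wrist_force: [-0.4, -0.3, -0.3]
width: 0.482
grasp_force: 0.0
[-8.53, -34.63, 7.25, 0.002, -0.005, -0.251]
```

```bash
python3 -m jog '[[-4,-4,0,0,0,0,0.52],[-7,-8,0,0,0,-0.1,0.52],[-8.5,-12,0,0,0,-0.15,0.52],[-8.5,-16,0,0,0,-0.25,0.52],[-8.5,-20,0,0,0,-0.25,0.52],[-8.5,-24,0,0,0,-0.25,0.52],[-8.5,-28,0,0,0,-0.25,0.52],[-8.5,-32,1,0,0,-0.25,0.52],[-8.5,-34.6,3,0,0,-0.25,0.52],[-8.5,-34.6,6,0,0,-0.25,0.52],[-8.5,-34.6,7.2,0,0,-0.25,0.52],[-8.5,-34.6,7.2,0,0,-0.25,0.52],[-8.5,-34.6,7.2,0,0,-0.25,0.52]]' 18; python3 - <<'E'
from h import *
print(row(cw(.022,-.035),.0,CR[1]))
E
```

```text
clock: 26.78
eef_pos: [0.5381, 0.1776, 0.037]
tool_rot: [[0.994, 0.108, -0.004], [0.108, -0.994, -0.001], [-0.004, 0.001, -1.0]]
wrist_force: [0.3, -0.3, 0.2]
width: 0.518
grasp_force: 0.0
[0.4, -0.03, 3.69, 0.001, 0.004, -0.001]
```

```bash
python3 -m jog '[[0.3,0,1,0,0,0,0.52],[0.3,0,2,0,0,0,0.52],[0.3,0,3,0,0,0,0.52],[0.3,0,3.7,0,0,0,0.52],[0.3,0,3.7,0,0,0,0.52],[0.3,0,3.7,0,0,0,0.52]]' 15; python3 -m jog '[[0,0,0,0,0,0,0.2],[0,0,0,0,0,0,0.2],[0,0,0,0,0,0,0.2],[0,0,0,0,0,0,0.2],[0,0,0,0,0,0,0.2],[0,0,0,0,0,0,0.2]]' 15;  python3 -m jog '[[-0.5,0,0,0,0,0,0.2],[-1.2,0,0,0,0,0,0.2],[-2,0,0,0,0,0,0.2],[-3,0,0,0,0,0,0.2],[-4,0,0,0,0,0,0.2],[-5,0,0,0,0,0,0.2],[-6,0,0,0,0,0,0.2],[-6.5,0,0,0,0,0,0.2],[-6.5,0,0,0,0,0,0.2],[-6.5,0,0,0,0,0,0.2]]'
```

```text
clock: 27.28
eef_pos: [0.5421, 0.1789, 0.0008]
tool_rot: [[0.994, 0.108, -0.001], [0.108, -0.994, -0.0], [-0.001, 0.0, -1.0]]
wrist_force: [-0.3, -0.5, 0.1]
width: 0.521
grasp_force: 0.0
clock: 27.78
eef_pos: [0.5432, 0.1795, 0.0022]
tool_rot: [[0.994, 0.109, 0.001], [0.109, -0.994, 0.0], [0.001, -0.0, -1.0]]
wrist_force: [0.6, 0.5, 4.1]
width: 0.378
grasp_force: 15.0
clock: 28.62
eef_pos: [0.477, 0.1722, 0.0021]
tool_rot: [[0.994, 0.109, -0.001], [0.109, -0.994, -0.0], [-0.001, -0.0, -1.0]]
wrist_force: [-4.3, -0.2, 11.9]
width: 0.373
grasp_force: 15.0
```

Slid out. I'll regrip block100 nearer its centre (+1.4 cm) and lift.

```bash
python3 -m jog '[[0,0,-0.1,0,0,0,0.5],[0,0,-0.1,0,0,0,0.5],[0,0,-0.1,0,0,0,0.5],[0,0,-0.1,0,0,0,0.5],[0.7,0,-0.1,0,0,0,0.5],[1.4,0,-0.1,0,0,0,0.5],[1.4,0,-0.1,0,0,0,0.5],[1.4,0,-0.1,0,0,0,0.2],[1.4,0,-0.1,0,0,0,0.2],[1.4,0,-0.1,0,0,0,0.2],[1.4,0,-0.1,0,0,0,0.2],[1.4,0,-0.1,0,0,0,0.2],[1.4,0,-0.1,0,0,0,0.2]]' 15;python3 -m jog '[[0,0,-0.3,0,0,0,0.2],[0,0,-1,0,0,0,0.2],[0,0,-2,0,0,0,0.2],[-0.5,0,-4,0,0,0,0.2],[-1.5,0,-7,0,0,0,0.2],[-1.5,0,-10,0,0,0,0.2],[-1.5,0,-10,0,0,0,0.2],[-1.5,0,-10,0,0,0,0.2]]' 15; python3 - <<'E'
from h import *
c=cam("top");print(tray(c))
print(row(cw(.001,-.034,TR),.1,TR[1]))
E
```

```text
clock: 29.7
eef_pos: [0.4917, 0.1737, 0.0023]
tool_rot: [[0.994, 0.109, -0.0], [0.109, -0.994, -0.0], [-0.0, 0.0, -1.0]]
wrist_force: [-0.1, -0.1, -1.5]
width: 0.373
grasp_force: 15.0
clock: 30.37
eef_pos: [0.4794, 0.1727, 0.106]
tool_rot: [[0.994, 0.109, 0.006], [0.109, -0.994, 0.002], [0.006, -0.001, -1.0]]
wrist_force: [-0.1, -0.3, -2.2]
width: 0.375
grasp_force: 15.0
((0.5684744715690613, -0.20813055336475372), (0.3369395136833191, 0.23565371334552765), 81.79999542236328)
[4.14, 42.13, 0.38, -0.001, -0.003, 0.25]
```

```bash
python3 -m jog '[[-0.5,3,0,0,0,0,0.2],[-1,6,0,0,0,0,0.2],[-1,9,0,0,0,0.03,0.2],[-1,12,0,0,0,0.05,0.2],[-1,15,0,0,0,0.07,0.2],[-1,18,0,0,0,0.09,0.2],[-1,21,0,0,0,0.11,0.2],[-0.5,24,0,0,0,0.14,0.2],[0.5,27,0,0,0,0.17,0.2],[1.5,30,0,0,0,0.2,0.2],[2.5,33,0,0,0,0.22,0.2],[3.5,36,0,0,0,0.25,0.2],[4,39,0,0,0,0.25,0.2],[4.1,41.5,0.5,0,0,0.25,0.2],[4.1,42.1,2,0,0,0.25,0.2],[4.1,42.1,4,0,0,0.25,0.2],[4.1,42.1,6,0,0,0.25,0.2],[4.1,42.1,6.5,0,0,0.25,0.2],[4.1,42.1,6.5,0,0,0.25,0.2],[4.1,42.1,6.5,0,0,0.25,0.2]]'; python3 - <<'E'
from h import *
print(row(cw(.001,-.034,TR),-.003,TR[1]))
E
```

```text
clock: 32.08
eef_pos: [0.5629, -0.2415, 0.0369]
tool_rot: [[0.99, -0.141, -0.002], [-0.141, -0.99, 0.001], [-0.002, -0.001, -1.0]]
wrist_force: [1.1, -0.1, -1.0]
width: 0.377
grasp_force: 15.0
[0.21, 0.03, 3.99, -0.001, 0.002, -0.0]
```

```bash
python3 -m jog '[[0.2,0,1,0,0,0,0.2],[0.2,0,2,0,0,0,0.2],[0.2,0,3,0,0,0,0.2],[0.2,0,3.6,0,0,0,0.2],[0.2,0,4.0,0,0,0,0.2],[0.2,0,4.0,0,0,0,0.2],[0.2,0,4.0,0,0,0,0.2],[0.2,0,4.0,0,0,0,0.2]]'; python3 -m jog '[[0,0,0.1,0,0,0,0.2],[0,0,0.2,0,0,0,0.2],[0,0,0.3,0,0,0,0.2],[0,0,0.3,0,0,0,0.2],[0,0,0.3,0,0,0,0.2]]'
```

```text
clock: 32.75
eef_pos: [0.5659, -0.2424, -0.002]
tool_rot: [[0.99, -0.141, 0.001], [-0.141, -0.99, -0.0], [0.001, 0.0, -1.0]]
wrist_force: [0.1, 0.3, -1.8]
width: 0.372
grasp_force: 15.0
clock: 33.17
eef_pos: [0.5655, -0.2422, -0.0055]
tool_rot: [[0.99, -0.141, -0.0], [-0.141, -0.99, 0.0], [-0.0, -0.0, -1.0]]
wrist_force: [-0.6, -0.2, -2.0]
width: 0.376
grasp_force: 15.0
```

```bash
python3 -m jog '[[0,0,0.1,0,0,0,0.2],[0,0,0.2,0,0,0,0.2],[0,0,0.2,0,0,0,0.2],[0,0,0.2,0,0,0,0.2]]'; python3 -m jog '[[0,0,0,0,0,0,0.2],[0,0,0,0,0,0,0.2]]'
```

```text
clock: 33.5
eef_pos: [0.5659, -0.2423, -0.0058]
tool_rot: [[0.99, -0.141, 0.0], [-0.141, -0.99, -0.0], [0.0, 0.0, -1.0]]
wrist_force: [-6.4, 2.6, 11.1]
width: 0.374
grasp_force: 15.0
clock: 33.67
eef_pos: [0.5658, -0.2424, -0.0058]
tool_rot: [[0.99, -0.141, 0.0], [-0.141, -0.99, -0.0], [0.0, 0.0, -1.0]]
wrist_force: [-5.5, 3.2, 9.8]
width: 0.376
grasp_force: 15.0
```

Contact. I'll release and go for block125 (cradle y=-0.105).

```bash
python3 -m jog '[[0,0,-0.15,0,0,0,0.25],[0,0,-0.15,0,0,0,0.48],[0,0,-0.15,0,0,0,0.48],[0,0,-0.15,0,0,0,0.48],[0,0,-0.15,0,0,0,0.48],[0,0,-3,0,0,0,0.48],[0,0,-6,0,0,0,0.48],[0,0,-9,0,0,0,0.48],[0,0,-12,0,0,0,0.48],[0,0,-12,0,0,0,0.48],[0,0,-12,0,0,0,0.48]]'; python3 - <<'E'
from h import *
print(row(cw(.022,-.105),.04,CR[1]))
E
```

```text
clock: 34.58
eef_pos: [0.5674, -0.2432, 0.1155]
tool_rot: [[0.99, -0.141, 0.005], [-0.141, -0.99, -0.003], [0.005, 0.002, -1.0]]
wrist_force: [0.1, 0.0, -0.9]
width: 0.478
grasp_force: 0.0
[-6.76, -34.61, 7.45, 0.002, -0.005, -0.251]
```

```bash
python3 -m jog '[[-4,-4,0,0,0,0,0.52],[-6.8,-8,0,0,0,-0.1,0.52],[-6.8,-12,0,0,0,-0.15,0.52],[-6.8,-16,0,0,0,-0.25,0.52],[-6.8,-20,0,0,0,-0.25,0.52],[-6.8,-24,0,0,0,-0.25,0.52],[-6.8,-28,0,0,0,-0.25,0.52],[-6.8,-32,1,0,0,-0.25,0.52],[-6.8,-34.6,3,0,0,-0.25,0.52],[-6.8,-34.6,6,0,0,-0.25,0.52],[-6.8,-34.6,7.4,0,0,-0.25,0.52],[-6.8,-34.6,7.4,0,0,-0.25,0.52],[-6.8,-34.6,7.4,0,0,-0.25,0.52]]' 18; python3 - <<'E'
from h import *
print(row(cw(.022,-.105),.0,CR[1]))
E
```

```text
clock: 35.67
eef_pos: [0.5449, 0.1098, 0.0363]
tool_rot: [[0.994, 0.109, -0.005], [0.109, -0.994, -0.001], [-0.005, 0.0, -1.0]]
wrist_force: [0.5, 0.4, 0.7]
width: 0.519
grasp_force: 0.0
[0.47, 0.16, 3.63, 0.0, 0.005, -0.0]
```

```bash
python3 -m jog '[[0.3,0.1,1,0,0,0,0.52],[0.3,0.1,2,0,0,0,0.52],[0.3,0.1,3,0,0,0,0.52],[0.3,0.1,3.6,0,0,0,0.52],[0.3,0.1,3.6,0,0,0,0.52],[0.3,0.1,3.6,0,0,0,0.52]]' 16; python3 -m jog '[[0,0,0,0,0,0,0.2],[0,0,0,0,0,0,0.2],[0,0,0,0,0,0,0.2],[0,0,0,0,0,0,0.2],[0,0,0,0,0,0,0.2],[0,0,0,0,0,0,0.2]]' 18;  python3 -m jog '[[-0.5,0,-0.1,0,0,0,0.2],[-1.2,0,-0.1,0,0,0,0.2],[-2,0,-0.1,0,0,0,0.2],[-3,0,-0.1,0,0,0,0.2],[-4,0,-0.1,0,0,0,0.2],[-5,0,-0.1,0,0,0,0.2],[-5.5,0,-0.1,0,0,0,0.2],[-5.5,0,-0.1,0,0,0,0.2],[-5.5,0,-0.3,0,0,0,0.2],[-5.5,0,-1,0,0,0,0.2],[-5.5,0,-2,0,0,0,0.2],[-5.5,0,-4,0,0,0,0.2],[-5.5,0,-7,0,0,0,0.2],[-5.5,0,-10,0,0,0,0.2],[-5.5,0,-10,0,0,0,0.2],[-5.5,0,-10,0,0,0,0.2]]'; python3 - <<'E'
from h import *
c=cam("top");print(tray(c));cv2.imwrite("pics/t10.png",cv2.resize(c["image"][110:260,200:480],None,fx=2.8,fy=2.8,interpolation=cv2.INTER_CUBIC))
print(row(cw(-.003,-.102,TR),.1,TR[1]))
E
```

```text
clock: 36.17
eef_pos: [0.5494, 0.109, 0.0019]
tool_rot: [[0.994, 0.108, -0.001], [0.108, -0.994, -0.0], [-0.001, -0.0, -1.0]]
wrist_force: [0.3, -0.3, 0.2]
width: 0.519
grasp_force: 0.0
clock: 36.67
eef_pos: [0.5506, 0.1094, 0.0032]
tool_rot: [[0.994, 0.109, 0.001], [0.109, -0.994, 0.0], [0.001, -0.0, -1.0]]
wrist_force: [-1.0, 1.0, 3.9]
width: 0.373
grasp_force: 18.0
clock: 38.0
eef_pos: [0.4979, 0.1035, 0.1059]
tool_rot: [[0.994, 0.109, 0.006], [0.109, -0.994, 0.001], [0.006, 0.0, -1.0]]
wrist_force: [-0.6, 0.7, -3.2]
width: 0.372
grasp_force: 18.0
((0.5686733722686768, -0.20834626257419586), (0.33743640780448914, 0.2349570393562317), 82.00553894042969)
[1.01, 41.57, 0.37, -0.0, -0.002, 0.25]
```

View pics/t10.png

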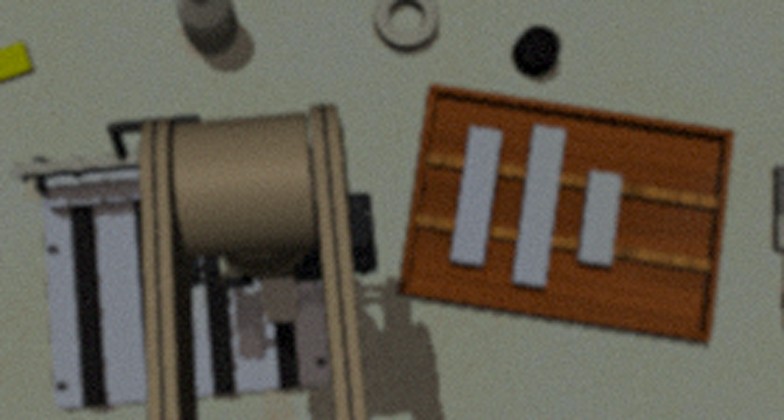

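The blocks 150, 175 and 100 lie square on the ribs. Now I'll carry block125.

```bash
python3 -m jog '[[-0.5,3,0,0,0,0,0.2],[-1.5,6,0,0,0,0,0.2],[-2,9,0,0,0,0.03,0.2],[-2,12,0,0,0,0.05,0.2],[-2,15,0,0,0,0.07,0.2],[-2,18,0,0,0,0.09,0.2],[-2,21,0,0,0,0.11,0.2],[-2,24,0,0,0,0.14,0.2],[-1.5,27,0,0,0,0.17,0.2],[-1,30,0,0,0,0.2,0.2],[-0.5,33,0,0,0,0.22,0.2],[0.3,36,0,0,0,0.25,0.2],[1,39,0,0,0,0.25,0.2],[1.2,41.2,0.5,0,0,0.25,0.2],[1.2,41.6,2,0,0,0.25,0.2],[1.2,41.6,4,0,0,0.25,0.2],[1.2,41.6,6,0,0,0.25,0.2],[1.2,41.6,6.5,0,0,0.25,0.2],[1.2,41.6,6.5,0,0,0.25,0.2],[1.2,41.6,6.5,0,0,0.25,0.2]]'; python3 - <<'E'
from h import *
print(row(cw(-.001,-.102,TR),-.002,TR[1]))
E
```

```text
clock: 39.72
eef_pos: [0.5517, -0.308, 0.0366]
tool_rot: [[0.99, -0.14, -0.002], [-0.14, -0.99, 0.001], [-0.002, -0.001, -1.0]]
wrist_force: [0.4, -1.5, -1.7]
width: 0.374
grasp_force: 18.0
[0.19, 0.09, 3.86, -0.001, 0.002, 0.0]
```

```bash
python3 -m jog '[[0.2,0.1,1,0,0,0,0.2],[0.2,0.1,2,0,0,0,0.2],[0.2,0.1,3,0,0,0,0.2],[0.2,0.1,3.6,0,0,0,0.2],[0.2,0.1,3.9,0,0,0,0.2],[0.2,0.1,3.9,0,0,0,0.2],[0.2,0.1,3.9,0,0,0,0.2],[0.2,0.1,3.9,0,0,0,0.2]]'; python3 -m jog '[[0,0,0.1,0,0,0,0.2],[0,0,0.2,0,0,0,0.2],[0,0,0.3,0,0,0,0.2],[0,0,0.3,0,0,0,0.2],[0,0,0.3,0,0,0,0.2]]';python3 -m jog '[[0,0,0.1,0,0,0,0.2],[0,0,0.2,0,0,0,0.2],[0,0,0.2,0,0,0,0.2],[0,0,0.2,0,0,0,0.2]]'
```

```text
clock: 40.38
eef_pos: [0.5546, -0.3105, -0.001]
tool_rot: [[0.99, -0.141, 0.001], [-0.141, -0.99, -0.0], [0.001, 0.0, -1.0]]
wrist_force: [0.1, -0.4, -2.5]
width: 0.376
grasp_force: 18.0
clock: 40.8
eef_pos: [0.5543, -0.3102, -0.0045]
tool_rot: [[0.99, -0.141, -0.0], [-0.141, -0.99, 0.0], [-0.0, -0.0, -1.0]]
wrist_force: [-0.4, 0.2, -2.8]
width: 0.373
grasp_force: 18.0
clock: 41.13
eef_pos: [0.5546, -0.3104, -0.0048]
tool_rot: [[0.99, -0.141, 0.0], [-0.141, -0.99, -0.0], [0.0, 0.0, -1.0]]
wrist_force: [-5.3, 3.4, 9.6]
width: 0.376
grasp_force: 18.0
```

```bash
python3 -m jog '[[0,0,-0.15,0,0,0,0.25],[0,0,-0.15,0,0,0,0.46],[0,0,-0.15,0,0,0,0.46],[0,0,-0.15,0,0,0,0.46],[0,0,-0.15,0,0,0,0.46],[0,0,-3,0,0,0,0.46],[0,0,-6,0,0,0,0.46],[0,0,-10,0,0,0,0.46],[0,0,-14,0,0,0,0.46],[0,0,-18,0,0,0,0.46],[0,0,-22,0,0,0,0.46],[0,0,-24,0,0,0,0.46],[0,0,-24,0,0,0,0.46]]'; python3 - <<'E'
from h import *
print(row((.622,.2222),.23,1.679))
E
```

```text
clock: 42.22
eef_pos: [0.557, -0.3121, 0.2415]
tool_rot: [[0.99, -0.141, 0.01], [-0.141, -0.99, -0.006], [0.01, 0.005, -1.0]]
wrist_force: [0.5, -0.0, 1.0]
width: 0.457
grasp_force: 0.0
[-1.1, -53.81, 0.88, 0.013, -0.003, -1.82]
```

```bash
python3 -m jog '[[0,-4,0,0,0,-0.12,0.35],[0,-8,0,0,0,-0.24,0.35],[0,-12,0,0,0,-0.36,0.35],[0,-16,0,0,0,-0.48,0.35],[-1.1,-20,0,0,0,-0.6,0.35],[-1.1,-24,0,0,0,-0.72,0.35],[-1.1,-28,0,0,0,-0.84,0.35],[-1.1,-32,0,0,0,-0.96,0.35],[-1.1,-36,0,0,0,-1.08,0.35],[-1.1,-40,0,0,0,-1.2,0.35],[-1.1,-44,0,0,0,-1.32,0.35],[-1.1,-48,0,0,0,-1.44,0.35],[-1.1,-51,0,0,0,-1.56,0.35],[-1.1,-53,0.5,0,0,-1.68,0.35],[-1.1,-53.8,0.9,0,0,-1.8,0.35],[-1.1,-53.8,0.9,0,0,-1.82,0.35],[-1.1,-53.8,0.9,0,0,-1.82,0.35],[-1.1,-53.8,0.9,0,0,-1.82,0.35]]'; python3 - <<'E'
from h import *
print(row((.622,.2222),.13,1.679))
c=cam("side");cv2.imwrite("pics/s11.png",cv2.resize(c["image"][130:270,220:380],None,fx=4.2,fy=4.2,interpolation=cv2.INTER_CUBIC))
c=cam("top");print(tray(c))
E
```

```text
clock: 43.72
eef_pos: [0.619, 0.2231, 0.2241]
tool_rot: [[-0.104, 0.995, -0.001], [0.995, 0.104, -0.001], [-0.0, -0.001, -1.0]]
wrist_force: [0.6, 0.1, -0.0]
width: 0.356
grasp_force: 0.0
[-0.11, 0.3, 9.41, -0.001, 0.0, -0.004]
((0.5688864588737488, -0.20808309316635132), (0.33736732602119446, 0.23569540679454803), 82.01058959960938)
```

View pics/s11.png

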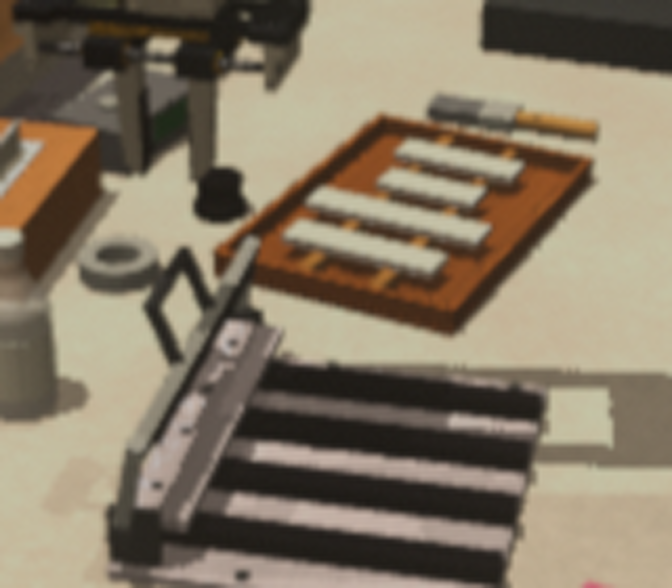

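All four blocks lie across both ribs. The bar's rod, mid-point at crop (167,275), is right below the fingers. I'll descend, pinch it and lower the bar.

```bash
python3 -m jog '[[-0.1,0.3,3,0,0,0,0.35],[-0.1,0.3,6,0,0,0,0.35],[-0.1,0.3,8,0,0,0,0.35],[-0.1,0.3,9.4,0,0,0,0.35],[-0.1,0.3,9.4,0,0,0,0.35],[-0.1,0.3,9.4,0,0,0,0.35],[-0.1,0.3,9.4,0,0,0,0],[-0.1,0.3,9.4,0,0,0,0],[-0.1,0.3,9.4,0,0,0,0],[-0.1,0.3,9.4,0,0,0,0],[-0.1,0.3,9.4,0,0,0,0],[-0.1,0.3,9.4,0,0,0,0]]' 40; python3 - <<'E'
from h import *
# arc back from theta 1.35 to -0.03
R,a0=.1146,np.arctan2(32,110);s=1.35
print([[round(100*R*(np.cos(a0+s)-np.cos(a0+t)),2),round(-100*R*(np.sin(a0+t)-np.sin(a0+s)),2)] for t in np.r_[np.arange(1.25,0,-.1),-.03,-.05]])
E
```

```text
clock: 44.82
eef_pos: [0.6234, 0.2236, 0.1323]
tool_rot: [[-0.108, 0.994, 0.003], [0.994, 0.108, 0.001], [0.0, 0.003, -1.0]]
wrist_force: [1.5, -0.2, 5.9]
width: 0.116
grasp_force: 40.0
[[np.float64(-1.15), np.float64(-0.01)], [np.float64(-2.29), np.float64(0.09)], [np.float64(-3.41), np.float64(0.3)], [np.float64(-4.51), np.float64(0.63)], [np.float64(-5.57), np.float64(1.06)], [np.float64(-6.58), np.float64(1.59)], [np.float64(-7.54), np.float64(2.23)], [np.float64(-8.42), np.float64(2.96)], [np.float64(-9.23), np.float64(3.77)], [np.float64(-9.95), np.float64(4.66)], [np.float64(-10.58), np.float64(5.61)], [np.float64(-11.12), np.float64(6.63)], [np.float64(-11.54), np.float64(7.69)], [np.float64(-11.81), np.float64(8.57)], [np.float64(-11.86), np.float64(8.79)]]
```

```bash
python3 -m jog '[[0,-1.15,0,0,0,0,0],[0,-2.29,0.09,0,0,0,0],[0,-3.41,0.3,0,0,0,0],[0,-4.51,0.63,0,0,0,0],[0,-5.57,1.06,0,0,0,0],[0,-6.58,1.59,0,0,0,0],[0,-7.54,2.23,0,0,0,0],[0,-8.42,2.96,0,0,0,0],[0,-9.23,3.77,0,0,0,0],[0,-9.95,4.66,0,0,0,0],[0,-10.58,5.61,0,0,0,0],[0,-11.12,6.63,0,0,0,0],[0,-11.54,7.69,0,0,0,0],[0,-11.8,8.5,0,0,0,0],[0,-11.8,8.8,0,0,0,0],[0,-11.8,8.8,0,0,0,0],[0,-11.8,8.8,0,0,0,0]]'
```

```text
clock: 46.23
eef_pos: [0.5043, 0.2112, 0.0423]
tool_rot: [[-0.108, 0.994, -0.001], [0.994, 0.108, 0.001], [0.001, -0.001, -1.0]]
wrist_force: [-2.0, 4.5, 8.6]
width: 0.114
grasp_force: 40.0
```

```bash
python3 -m jog '[[0,0,0,0,0,0,0.3],[0,0,0,0,0,0,0.3],[0,0,0,0,0,0,0.3],[0,0,0,0,0,0,0.3],[0,0,-3,0,0,0,0.3],[0,0,-6,0,0,0,0.3],[0,0,-10,0,0,0,0.3],[0,0,-14,0,0,0,0.3],[0,-4,-18,0,0,0,0.3],[0,-8,-18,0,0,0,0.3],[0,-12,-18,0,0,0,0.3],[0,-12,-18,0,0,0,0.3],[0,-12,-18,0,0,0,0.3]]'; python3 - <<'E'
from h import *
c=cam("side");cv2.imwrite("pics/s12.png",cv2.resize(c["image"][130:280,220:380],None,fx=4,fy=4,interpolation=cv2.INTER_CUBIC))
c=cam("top");b=tray(c);print(b);o=np.array(b[0]);a=np.radians(b[2]-90)
m=(cv2.cvtColor(c["image"],cv2.COLOR_BGR2HSV)[...,1]<80).astype(np.uint8)
n,l,st,ce=cv2.connectedComponentsWithStats(m)
for i in range(1,n):
    if 150<st[i,4]<900 and 345<ce[i][0]<465 and 145<ce[i][1]<230:
        k=cv2.minAreaRect(onz(c,np.argwhere(l==i)[:,::-1],.029)[:,:2].astype(np.float32));d=np.array(k[0])-o
        print((d[0]*np.cos(a)+d[1]*np.sin(a)).round(4),(-d[0]*np.sin(a)+d[1]*np.cos(a)).round(4),k[1],k[2])
E
```

```text
clock: 47.32
eef_pos: [0.3838, 0.1974, 0.2227]
tool_rot: [[-0.109, 0.994, 0.001], [0.994, 0.109, 0.0], [0.0, 0.001, -1.0]]
wrist_force: [-0.3, 0.1, 0.5]
width: 0.299
grasp_force: 0.0
((0.5686963796615601, -0.20838026702404022), (0.3371800184249878, 0.23530451953411102), 82.00135040283203)
0.0012 0.1016 (0.03887912258505821, 0.15452934801578522) 81.8436050415039
0.0012 0.0323 (0.039059653878211975, 0.17901931703090668) 82.16926574707031
-0.0023 -0.0344 (0.03808074817061424, 0.10421890020370483) 81.959228515625
-0.0011 -0.1034 (0.039786797016859055, 0.1292765587568283) 81.35676574707031
```

View pics/s12.png

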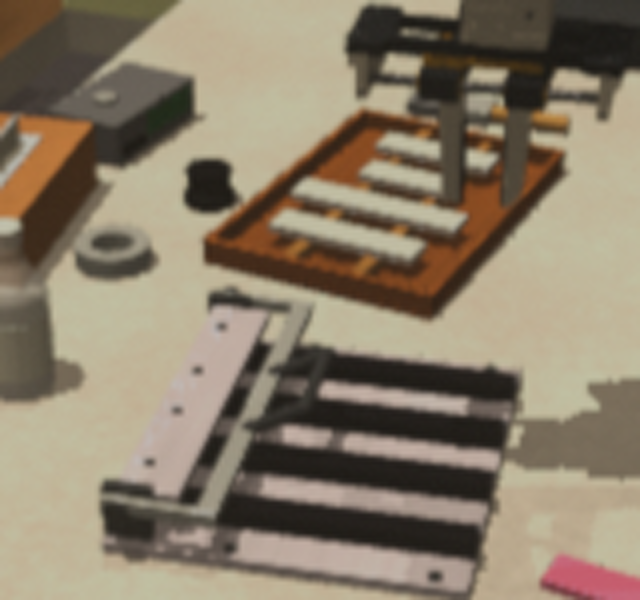

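The bar is down on the empty cradle, with the rod from crop (325,355) to (255,420). All four blocks are within 3 mm of the tray's middle along its x, and square. Handing in.

```bash
python3 -c "
from plant import r
print(r.job_done())"
```

```text
the job is handed in; nothing more can be done
None
```

The job is handed in at about 47 s of robot time: all four blocks lie square across both cork ribs, within about 3 mm of the tray's centre line in the last camera check; the clamp bar is down, nothing else was disturbed, and no verdict came back.

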